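Home the hand-driven belt stage, load it, prove its belt anchor and send it off

TASK

Spin the handwheel of the belt stage until its yellow mark stands at the top with the tray at the wheel's end of the rail, then put every filter cube and objective canister upright on the tray. Next prove that the belt anchor holds: pull its red knob straight up with slowly rising force to about 12 N (it gives 1 mm per newton; never beyond 18 N) and let it settle back down; then crank the wheel one full turn, so that the loaded tray ends at the far, red-knob end with the yellow mark at the top again. Leave the orange-filled bottle and the culture dish alone.

Things in the scene. Friction and masses are not known exactly. Their poses are not given: they have to be found in the camera images.
- handwheel (a joint): angle of the handwheel (rad). 0 = yellow mark at the top, tray at the wheel's end; grows as the top of the wheel turns toward the red knob (stage's +y); 6.283 = a full turn later, mark at the top again, tray at the far end. Stops at -0.45 and 6.75. Stays where it is left (friction 0.07 N m). Belt: 14 mm of tray travel per rad. At the start the mark is in the lower half (1.6 to 4.7).
- wheel_hub (a point): centre of the handwheel (upright black disc with grey faces, 120 mm across, 16 mm thick; its rim can be pinched across the thickness from above), 85 mm above the bench; its axes are the stage's: x along the axle, away from the robot, y from wheel to red knob, z up. The wheel's blue pillar stands 17 to 39 mm behind (+x) its middle plane, 44 mm wide along y, to 9 mm above the axle.
- wheel_mark (a point): the yellow mark: a 10 mm wide radial stripe on both faces and across the rim of the handwheel; this point lies on it 58 mm from the axle, in the wheel's middle plane
- tray_deck (a point): middle of the upper surface of the black deck of the aluminium tray that rides on the rail, 36 mm above the bench; the tray is 180 mm along y (the rail) by 110 mm along x outside, with a lip 6 mm high and 4 mm thick all round. Its axes are the stage's: x away from the robot, y toward the red knob, z up.
- anchor_pin (a joint): lift of the belt-anchor knob (m): 0 seated, spring 1000 N/m, so 0.012 is a pull of 12 N; end stop at 0.024
- pin_knob (a point): middle of the red anchor knob (moves with it), a vertical cylinder 26 mm in diameter and 28 mm high (from 16 mm below to 12 mm above this point), 66 mm above the bench when seated, on a blue block 45 mm high at the end of the stage away from the wheel; pulls straight up. The stage's base plate (100 mm wide, 12 mm high) ends 30 mm beyond the knob, the block 25 mm.
- cube_1_mid (a point): black filter cube, 45 x 44 mm and 34 mm high, flat faces along its x and y axes, 70 g; this point is at its centre, 17 mm above its underside; z is up when it stands properly. May be absent. On the bench at the start.
- cube_2_mid (a point): black filter cube, 45 x 44 mm and 34 mm high, flat faces along its x and y axes, 70 g; this point is at its centre, 17 mm above its underside; z is up when it stands properly. May be absent. On the bench at the start.
- can_1_mid (a point): black objective canister with a grey ribbed lid, upright cylinder 41 mm in diameter and 57 mm high, 90 g; this point is at its centre, 28.5 mm above its underside; z is up when it stands properly. May be absent. On the bench at the start.
- can_2_mid (a point): black objective canister with a grey ribbed lid, upright cylinder 41 mm in diameter and 57 mm high, 90 g; this point is at its centre, 28.5 mm above its underside; z is up when it stands properly. May be absent. On the bench at the start.
- bottle: bystander: clear bottle with orange content and a blue cap, 70 mm in diameter, 140 mm high; origin under its centre. Not to be moved.
- dish: bystander: closed culture dish, 92 mm in diameter, 16 mm high; origin under its centre. Not to be moved.
Not all that is in view belongs to the job. What is shaped like the part that bears cube_2_mid but pink or purple is not meant. What is shaped like the part that bears can_2_mid but blue is not meant.

How it is judged:
On the way, in this order (a step that is already met when the one before it is completed fails the run):
1. the handwheel is at rest with its mark at the top and the tray at the wheel's end (within 0.15 rad) (value of joint handwheel between -0.15 and 0.15 rad and velocity of joint handwheel between -0.1 and 0.1 rad/s), for 0.4 s.
2. every cube and canister present stands on the tray, let go, with the wheel still home (within 0.3 rad) (value of joint handwheel between -0.3 and 0.3 rad and x of cube_1_mid in the frame of tray_deck between -0.048 and 0.048 m and y of cube_1_mid in the frame of tray_deck between -0.083 and 0.083 m and z of cube_1_mid in the frame of tray_deck between 0.011 and 0.023 m and angle between each of cube_1_mid, cube_2_mid, can_1_mid, can_2_mid's own z axis and vertical below 0.15 rad and x of cube_2_mid in the frame of tray_deck between -0.048 and 0.048 m and y of cube_2_mid in the frame of tray_deck between -0.083 and 0.083 m and z of cube_2_mid in the frame of tray_deck between 0.011 and 0.023 m and x of can_1_mid in the frame of tray_deck between -0.048 and 0.048 m and y of can_1_mid in the frame of tray_deck between -0.083 and 0.083 m and z of can_1_mid in the frame of tray_deck between 0.0225 and 0.0345 m and x of can_2_mid in the frame of tray_deck between -0.048 and 0.048 m and y of can_2_mid in the frame of tray_deck between -0.083 and 0.083 m and z of can_2_mid in the frame of tray_deck between 0.0225 and 0.0345 m and linear speed of each of cube_1, cube_2, can_1, can_2 below 0.02 m/s and contact force between each of cube_1, cube_2, can_1, can_2 and the fingers below 0.3 N), for 0.3 s.
3. the anchor knob is pulled up with at least 8 N (8 mm), the wheel still home (value of joint anchor_pin between 0.008 and 0.018 m and value of joint handwheel between -0.3 and 0.3 rad), for 0.1 s.
4. the anchor knob has settled back (within 1.5 mm), still before the wheel is cranked (value of joint anchor_pin below 0.0015 m and value of joint handwheel between -0.3 and 0.3 rad), for 0.2 s.
At the end, for the whole second after the job is handed in: Handwheel one full turn on from home, mark at the top within 0.15 rad and at rest, tray at the far end; every cube and canister present upright (within 0.15 rad) on the tray's deck inside its lip, at rest; anchor knob seated within 2 mm (value of joint handwheel between 6.1332 and 6.4332 rad and value of joint anchor_pin below 0.002 m and velocity of joint handwheel between -0.1 and 0.1 rad/s and x of cube_1_mid in the frame of tray_deck between -0.048 and 0.048 m and y of cube_1_mid in the frame of tray_deck between -0.083 and 0.083 m and z of cube_1_mid in the frame of tray_deck between 0.011 and 0.023 m and angle between each of cube_1_mid, cube_2_mid, can_1_mid, can_2_mid's own z axis and vertical below 0.15 rad and x of cube_2_mid in the frame of tray_deck between -0.048 and 0.048 m and y of cube_2_mid in the frame of tray_deck between -0.083 and 0.083 m and z of cube_2_mid in the frame of tray_deck between 0.011 and 0.023 m and x of can_1_mid in the frame of tray_deck between -0.048 and 0.048 m and y of can_1_mid in the frame of tray_deck between -0.083 and 0.083 m and z of can_1_mid in the frame of tray_deck between 0.0225 and 0.0345 m and x of can_2_mid in the frame of tray_deck between -0.048 and 0.048 m and y of can_2_mid in the frame of tray_deck between -0.083 and 0.083 m and z of can_2_mid in the frame of tray_deck between 0.0225 and 0.0345 m and linear speed of each of cube_1, cube_2, can_1, can_2 below 0.02 m/s); the robot touches nothing.
It fails at once if the anchor knob is pulled with more than 18 N (18 mm) (value of joint anchor_pin above 0.018 m).
It fails at once if the bottle or the dish is moved by more than 25 mm (distance of any of bottle, dish from where it was at the start of the episode above 0.025 m).
Of cube_1, cube_2, can_1, can_2 only 2 to 3 are there at a start; the rules pass over those that are not, and their reading is None.
At some moment in a run one of cube_1, cube_2 may be knocked a few centimetres aside while the robot is not near it.
It also fails if it takes over 210 s, if anything falls off the work surface, if the arm or the gripper's body presses on something with over 40 N, if the wrist force passes 120 N, or if a joint passes its speed limit or range.

ROBOT

A 6-joint arm with a two-finger parallel gripper is mounted at the origin on the work surface; the furniture and walls round the work are solid. World frame = base frame: x ahead of the robot, y to its left, z up, the work surface at z = 0. Lengths are in m, angles in rad, forces in N, time in s.
With the tool pointing down it reaches from about 0.3 to 0.875 m from the base axis. Payload 6.4 kg.
Tool frame: the origin (TCP) lies on the centre line of the jaws, within the pads' length; the fingertips stand 8 mm ahead of it and the grasp point (between the pads) lies 11 mm behind it (bot.finger_overhang is the distance from the TCP to the fingertips, in m); z points along the fingers, y is the line along which they close (so a half turn about z gives the same grasp; the last joint's range is limited). The gripper opens to 88 mm and grips with 3 to 60 N. Pads are 18 mm wide; open, the fingers measure 123 mm over their backs; the gripper's body (75 mm by 187 mm) begins 45 mm behind the grasp point.
Start: joints at [-1.54, 0.181, 1.607, -0, 1.354, -0.206], TCP at [0.135, -0.559, 0.247] pointing down, gripper open.
Joint ranges: [-2.99, 2.99], [-0.89, 2.07], [0.3, 2.58], [-1.14, 4.28], [0, 2.63], [-3.12, 3.12]. Speed limits (rad/s): [2.57, 2.57, 3.01, 3.14, 3.14, 3.14].

INTERFACE

Orientations are given as a 3x3 rotation matrix whose columns are the frame's x, y, z axes.
In Python, from cell import bot, vision gives the robot as it stands.
- The arm moves only by the tool servo_tool, never from a script. Its arguments are lists of equal length, an entry for each row: "claw": the opening, from 0 (shut) to 1 (fully open); "delta_pos": the shift along the world's x, y, z in mm, a list of three; "yaw": the turn about the world's z in degrees. A call has 1 to 10 rows; each row shifts and turns the commanded pose from where the row before left it; what a row does not reach is not made up. A row lasts 1/10 s, in which the tool goes at most 50 mm and 8.59 degrees, less where a joint would pass 70% of its speed; a pose out of reach is approached as far as the arm can. A call with a gripper value outside its range is refused whole. The fingers move at their own pace and stop on an object; "grip_force" is the grip in N (left out, the last holds). Time passes only in rows, so rows that do not move let the fingers close. It gives the time, the measured TCP pose, the force, the opening and the grip force at its end, in the units of the state.
- bot.sense(): the state, without advancing time (a new reading comes with each control period).
- vision.camera(name): name is "scene" or "top"; returns a dict with "image" (384x512x3 uint8, blue, green, red), "range_z" (384x512 float32, m along the optical axis (not along the pixel's ray), 0 where there is no reading), "vertical_fov" (degrees; the focal length in pixels is half the picture's height over the tangent of half this angle, whatever the lens; pixels are square), "cx", "cy" (the principal point, pixels), "R" (3x3) and "t" (3): a world point X has camera coordinates R X + t. Camera axes: x right, y down, z forward; pixel columns grow to the right and rows downward; lengths in m; the calibration is good to about 2 mm. A picture is of the moment at which its call begins.
- bot.sign_off(): hands the job in; it is judged then, once.
The state is a dict: "t": time; "qpos": joint angles; "qvel": joint speeds; "effort": joint torques, N m; "ee_pos": TCP position; "eef_rot": TCP orientation; "contact_force": force on the tool from outside, world axes, zero at the start; "torque": the same for the moment, N m; "opening": finger opening in m; "finger_force": force on a finger pad.
Only numpy, scipy, OpenCV 4.12 (cv2) and the standard library are available. Lean on these libraries where they do the work, as an engineer would, in place of code of your own. Each camera call takes 0.05 s, during which the arm holds its last target. There are 200 camera calls.

## Working session

There is one attempt and no reset: what is moved stays moved. The work goes in short steps, Python scripts to look and compute and a tool call to move; the robot and the scene stay as the last step left them, time stands still between calls to the robot, and variables do not carry over. Pictures are saved under pics/ and viewed, at most 14 in all, crops included, and the job is handed in when it is done.

Besides the shell and the picture viewer there is one more tool, called after ">>>" by a JSON object that holds its "name" and its "arguments", one argument or row to a line. servo_tool: Moves the arm, as the interface text tells. Its arguments: {"type":"object","properties":{"claw":{"type":"array","items":{"type":"number"}},"delta_pos":{"type":"array","items":{"type":"array","items":{"type":"number"}}},"yaw":{"type":"array","items":{"type":"number"}},"grip_force":{"type":"number"}},"required":["claw","delta_pos","yaw"]}

```bash
ls; mkdir -p pics; cat > h.py <<'E'
import numpy as np, cv2
from cell import bot, vision
def K(c): 
    return c["image"].shape[0]/2/np.tan(np.radians(c["vertical_fov"])/2)
def ray(c,u,v):
    f=K(c); R=np.array(c["R"]); t=np.array(c["t"])
    return -R.T@t, R.T@np.array([(u-c["cx"])/f,(v-c["cy"])/f,1.])
def onz(c,u,v,z):
    o,d=ray(c,u,v); return o+d*(z-o[2])/d[2]
def cloud(c):
    f=K(c); Z=c["range_z"]; v,u=np.mgrid[:Z.shape[0],:Z.shape[1]]
    P=np.stack([(u-c["cx"])/f*Z,(v-c["cy"])/f*Z,Z],-1)-np.array(c["t"])
    return np.where(Z[...,None]>0,P@np.array(c["R"]),np.nan)
def proj(c,X):
    p=np.array(c["R"])@np.array(X)+np.array(c["t"]); f=K(c)
    return f*p[0]/p[2]+c["cx"], f*p[1]/p[2]+c["cy"]
E
python3 - <<'E'
from h import *
ims=[]
for n in("scene","top"):
    c=vision.camera(n); print(n,{k:np.round(c[k],3).tolist() for k in c if k not in("image","range_z")},-np.array(c["R"]).T@np.array(c["t"]))
    cv2.imwrite(f"pics/{n}0.png",cv2.resize(c["image"],(800,600),interpolation=cv2.INTER_CUBIC))
print(bot.sense())
E
```

```text
pics
scene {'vertical_fov': 42.292, 'cx': 256.237, 'cy': 190.487, 'R': [[0.945, -0.328, 0.005], [-0.241, -0.705, -0.667], [0.222, 0.629, -0.745]], 't': [-0.466, 0.195, 1.393]} [ 0.1774393  -0.89238969  1.16980038]
top {'vertical_fov': 56.295, 'cx': 264.858, 'cy': 195.415, 'R': [[0.006, -1.0, 0.018], [-0.997, -0.008, -0.078], [0.078, -0.018, -0.997]], 't': [-0.021, 0.495, 0.932]} [ 0.4203473  -0.00108601  0.96831937]
{'t': 0.1, 'qpos': array([-1.54032756e+00,  1.81426856e-01,  1.60787653e+00,  2.22572606e-05,
        1.35377534e+00, -2.06283150e-01]), 'qvel': array([-0.00039525, -0.003025  , -0.00194923, -0.00124789,  0.0003    ,
        0.0011222 ]), 'effort': array([ 7.64324686e-04, -4.34821415e+01, -3.42694259e+01,  7.04399566e-02,
        3.39639396e-02, -3.70127327e-05]), 'ee_pos': array([ 0.13488329, -0.55849723,  0.24593786]), 'eef_rot': array([[ 9.72106058e-01,  2.34541705e-01, -2.35467970e-05],
       [ 2.34541480e-01, -9.72104977e-01,  1.48604779e-03],
       [ 3.25650223e-04, -1.45011876e-03, -9.99998896e-01]]), 'contact_force': array([-0.7025248 ,  0.62525539,  0.14338948]), 'torque': array([0.03481801, 0.04301584, 0.07107364]), 'finger_force': 0.0, 'opening': 0.0886599279860768}
```

View pics/scene0.png

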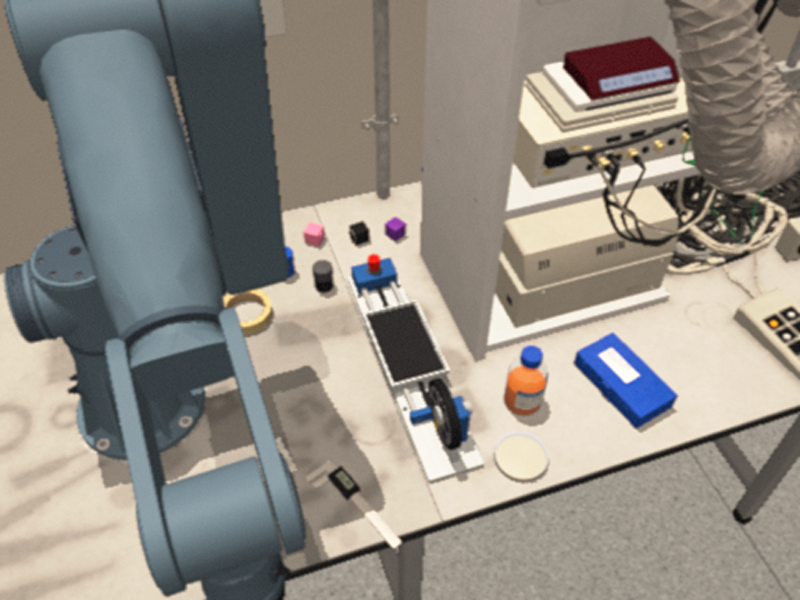

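View pics/top0.png

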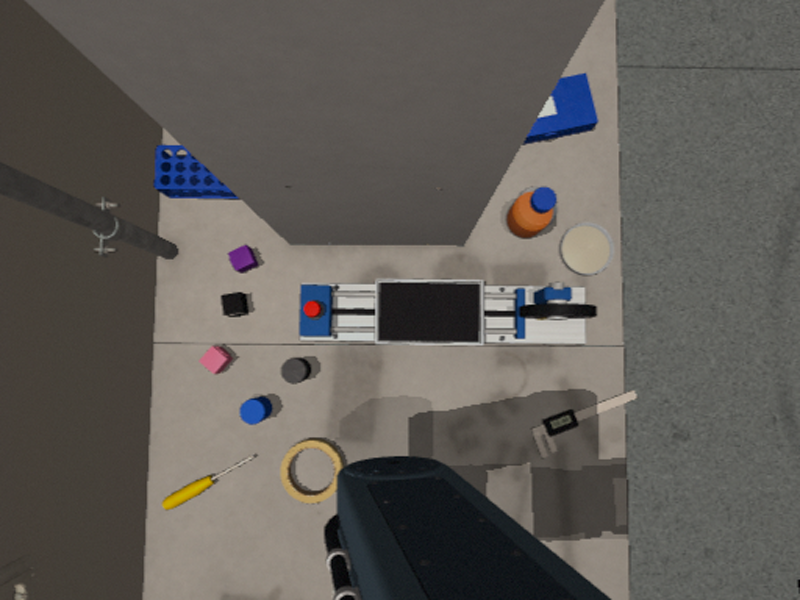

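The top view shows one black cube at (235,304) and one black canister with a grey lid at (295,370). The stage runs from the red knob at (312,309) to the wheel at (558,311). The decoys are the purple cube (242,258), the pink cube (215,359) and the blue can (255,409). The bottle is at (532,213) and the dish at (586,249). The arm hides the area around (450,520), so I still have to check there for a third part.

```bash
cat > m.py <<'E'
from h import *
c=vision.camera("top"); s=vision.camera("scene"); P=cloud(c); Q=cloud(s)
np.set_printoptions(precision=4,suppress=True)
def masks(im):
    h=cv2.cvtColor(im,cv2.COLOR_BGR2HSV); H,S,V=cv2.split(h)
    return dict(red=((H<8)|(H>172))&(S>170)&(V>100),yellow=(H>22)&(H<35)&(S>150)&(V>100),black=(V<75)&(S<110),blue=(H>100)&(H<125)&(S>150)&(V>60))
def blobs(c,P,name,amin=12):
    m=masks(c["image"])[name].astype(np.uint8); n,l,st,ce=cv2.connectedComponentsWithStats(m)
    for i in range(1,n):
        if st[i,4]>=amin and st[i,4]<6000:
            p=P[l==i]; p=p[~np.isnan(p[:,0])]
            if len(p)==0: continue
            q=np.median(p,0)
            if abs(q[0]-.45)<.5 and q[2]<.25:
                print(name,st[i],ce[i].round(1),"med",q,"zpct",np.percentile(p[:,2],[5,95]), "x",np.percentile(p[:,0],[2,98]),"y",np.percentile(p[:,1],[2,98]))
if __name__=="__main__":
    for nm,cc,pp in(("TOP",c,P),("SCENE",s,Q)):
        print(nm)
        for k in("red","yellow","black"): blobs(cc,pp,k)
    cv2.imwrite("pics/crop1.png",cv2.resize(c["image"][150:340,90:300],None,fx=2.8,fy=2.8,interpolation=cv2.INTER_CUBIC))
    cv2.imwrite("pics/crop2.png",cv2.resize(s["image"][225:320,220:380],None,fx=5,fy=5,interpolation=cv2.INTER_CUBIC))
E
python3 m.py
```

```text
TOP
red [195 193  10  10  82] [199.3 197.3] med [0.4848 0.146  0.0776] zpct [0.0717 0.0801] x [0.4725 0.4949] y [0.1354 0.1563]
yellow [104 305  32  21 265] [119.2 315.1] med [0.184  0.3539 0.0203] zpct [0.015 0.024] x [0.1614 0.2059] y [0.3182 0.3886]
black [ 242  181   65   38 2398] [274.2 199.4] med [ 0.4836 -0.0418  0.0365] zpct [0.0339 0.0393] x [0.437  0.5305] y [-0.1224  0.0386]
black [142 187  17  16 225] [150.1 194.5] med [0.4948 0.2806 0.0329] zpct [0.0034 0.0363] x [0.4757 0.5131] y [0.2679 0.3014]
black [201 192   6  12  23] [204.6 197.6] med [0.4848 0.1364 0.0461] zpct [0.0435 0.0494] x [0.4729 0.5001] y [0.1333 0.1454]
black [212 194  28  11  99] [224.8 199.1] med [0.4841 0.0885 0.0221] zpct [0.0117 0.0248] x [0.4766 0.4926] y [0.0502 0.1227]
black [333 194  49  10 389] [357.3 198.5] med [ 0.4806 -0.2314  0.1343] zpct [0.0945 0.1451] x [0.4736 0.49  ] y [-0.2922 -0.1848]
black [310 199  20   4  69] [319.8 200.3] med [ 0.4832 -0.164   0.0225] zpct [0.0199 0.025 ] x [0.4779 0.4862] y [-0.1881 -0.1375]
black [181 229  19  16 109] [191.7 234.8] med [0.3928 0.165  0.0548] zp
[... 1440 characters left out ...]
 x [0.4825 0.4931] y [0.0732 0.1249]
black [ 236  196   47   48 1348] [258.6 219.2] med [ 0.485  -0.0449  0.0382] zpct [0.0342 0.0421] x [0.4419 0.529 ] y [-0.1183  0.0363]
black [ 66 234  11  42  89] [ 70.8 254.9] med [-0.0241 -0.0702  0.134 ] zpct [0.0761 0.1934] x [-0.0315 -0.0143] y [-0.0852 -0.0617]
black [268 242  28  46 537] [284.  263.6] med [ 0.4776 -0.2609  0.1139] zpct [0.0258 0.1452] x [0.4754 0.489 ] y [-0.303  -0.1421]
black [257 261 255  87 850] [379.  304.8] med [ 0.6988 -0.3842 -0.0119] zpct [-0.0226 -0.0012] x [0.3722 1.1087] y [-0.3863 -0.3822]
black [210 299  20  21 142] [219.3 309.4] med [ 0.2959 -0.2746  0.0128] zpct [0.0086 0.0165] x [0.2813 0.3187] y [-0.2972 -0.2432]
```

View pics/crop2.png

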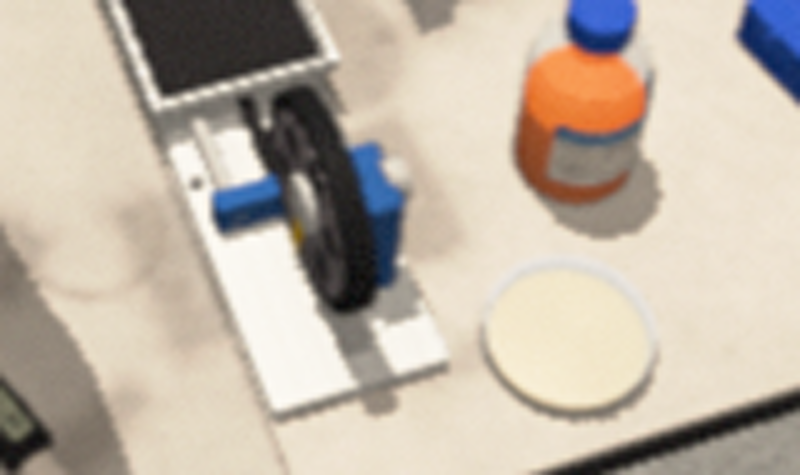

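View pics/crop1.png

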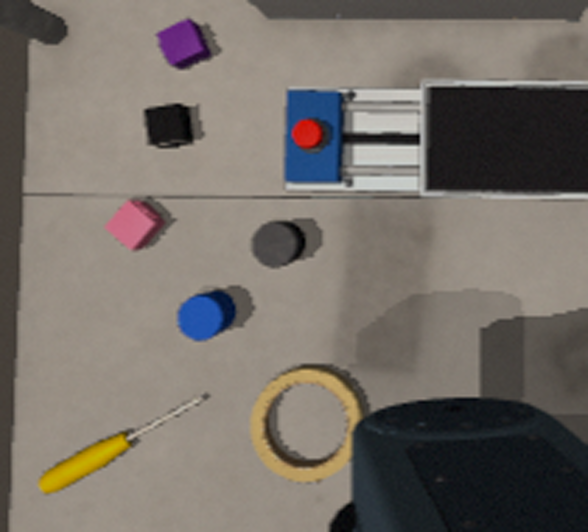

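```bash
python3 - <<'E'
from h import *
np.set_printoptions(precision=4,suppress=True)
s=vision.camera("scene"); Q=cloud(s); im=s["image"]
H,S,V=cv2.split(cv2.cvtColor(im,cv2.COLOR_BGR2HSV))
m=(H>15)&(H<40)&(S>100)&(V>60); m[:240]=0;m[300:]=0;m[:,:260]=0;m[:,300:]=0
for v,u in np.argwhere(m):
    o,d=ray(s,u,v); print(u,v,im[v,u],Q[v,u],o+d*((.473-o[0])/d[0]))
# wheel top rim / extents in top cloud
c=vision.camera("top");P=cloud(c)
w=(P[...,2]>.05)&(P[...,2]<.16)&(abs(P[...,0]-.481)<.012)&(P[...,1]<-.14)&(P[...,1]>-.36)
p=P[w]; print(len(p),p.min(0),p.max(0)); 
A=np.c_[2*p[:,1:],np.ones(len(p))]; sel=abs(np.hypot(p[:,1]+.24,p[:,2]-.085)-.06)<.006
sol=np.linalg.lstsq(A[sel],(p[sel,1:]**2).sum(1),rcond=None)[0]; print("hub yz",sol[:2],np.sqrt(sol[2]+sol[:2]@sol[:2]),"x",np.median(p[sel,0]))
# base plate edges for yaw, tray outline
lip=(P[...,2]>.037)&(P[...,2]<.05)&(abs(P[...,0]-.484)<.065)&(P[...,1]<.07)&(P[...,1]>-.15)
g=(im is not None)
print(cv2.minAreaRect(P[lip][:,:2].astype(np.float32)), np.median(P[lip],0))
k=P[(abs(P[...,0]-.495)<.05)&(abs(P[...,1]-.285)<.05)&(P[...,2]>.028)]
print("cube top",cv2.minAreaRect(k[:,:2].astype(np.float32)),np.median(k,0))
k=P[(abs(P[...,0]-.38)<.05)&(abs(P[...,1]-.17)<.05)&(P[...,2]>.05)]
print("can top",cv2.minEnclosingCircle(k[:,:2].astype(np.float32)),np.median(k,0),k.mean(0))
for n in((.65,.85),):
  x=P[(P[...,0]>.55)&(P[...,2]>.02)&(P[...,2]<.6)&(abs(P[...,1])<.3)]; print("cabinet min x",np.percentile(x[:,0],[0,1,5]))
  pl=P[(abs(P[...,0]-.51)<.03)&(abs(P[...,1]+.24)<.04)&(P[...,2]>.06)&(P[...,2]<.13)]; print("pillar",np.percentile(pl,[2,50,98],axis=0))
E
```

```text
278 269 [54 80 94] [ 0.475  -0.2284  0.0483] [ 0.473  -0.2328  0.0559]
279 269 [ 59  99 118] [ 0.475  -0.2349  0.0579] [ 0.473  -0.2392  0.0652]
278 270 [ 63  97 117] [ 0.4767 -0.225   0.0377] [ 0.473  -0.2333  0.0517]
279 270 [ 36  97 122] [ 0.476  -0.233   0.0499] [ 0.473  -0.2397  0.0611]
279 271 [ 26 102 128] [ 0.4755 -0.2346  0.0476] [ 0.473  -0.2401  0.057 ]
280 271 [ 55  97 117] [ 0.4765 -0.2387  0.0532] [ 0.473  -0.2464  0.0663]
279 272 [ 34 102 129] [ 0.4763 -0.2332  0.0402] [ 0.473  -0.2406  0.0528]
280 272 [ 45  86 105] [ 0.4758 -0.2408  0.0517] [ 0.473  -0.2469  0.0622]
279 273 [ 64 111 134] [ 0.476  -0.2345  0.0375] [ 0.473  -0.241   0.0487]
280 273 [50 75 92] [ 0.4778 -0.2369  0.0401] [ 0.473  -0.2473  0.0581]
454 [ 0.47   -0.2969  0.0516] [ 0.4903 -0.1825  0.1461]
hub yz [-0.2421  0.0858] 0.058593958195174836 x 0.48195819742700496
((0.48394593596458435, -0.04059430956840515), (0.10965319722890854, 0.1787799596786499), 0.10078979283571243) [ 0.4834 -0.0414  0.0383]
cube top ((0.4943407475948334, 0.2861507534980774), (0.036361437290906906, 0.034092217683792114), 5.6959638595581055) [0.4949 0.2857 0.0336]
can top ((0.38559454679489136, 0.1774815171957016), 0.020247330889105797) [0.3854 0.1776 0.0569] [0.3856 0.177  0.0569]
cabinet min x [0.5506 0.6011 0.6015]
pillar [[ 0.4878 -0.2635  0.0639]
 [ 0.5091 -0.2377  0.0937]
 [ 0.5259 -0.2026  0.1262]]
```

The yellow mark shows at scene pixel (279,271). That puts it straight below the hub at about (0.481,-0.242,0.085), so the wheel is near π. I'll move above the +y shoulder of the wheel, which also uncovers the bench.

>>> {"name": "servo_tool", "arguments": {
  "claw": [0.6,0.6,0.6,0.6,0.6,0.6,0.6,0.6,0.6,0.6],
  "delta_pos": [
    [35,36,0],
    [35,36,0],
    [35,36,0],
    [35,36,0],
    [35,36,0],
    [35,36,0],
    [35,36,0],
    [35,36,0],
    [35,36,0],
    [32,30,0]
  ],
  "yaw": [8,8,8,8,8,8,8,8,8,4.4],
  "grip_force": 20
}}

```text
t: 1.3
ee_pos: [0.4819, -0.2041, 0.2469]
eef_rot: [[-0.005, 1.0, 0.0], [1.0, 0.005, -0.0], [-0.0, 0.0, -1.0]]
contact_force: [-0.4, -0.9, 0.1]
opening: 0.053
finger_force: 0.0
```

```bash
python3 - <<'E'
from h import *
np.set_printoptions(precision=4,suppress=True)
r=bot.sense(); print(r["ee_pos"],r["eef_rot"],r["opening"],r["contact_force"])
c=vision.camera("top"); s=vision.camera("scene"); P=cloud(c)
b=P[(P[...,2]>.11)&(P[...,2]<.15)&(P[...,0]>.55)&(P[...,1]<-.13)&(P[...,1]>-.35)]; print("bottle cap",len(b),np.median(b,0) if len(b) else 0)
cv2.imwrite("pics/both1.png",np.vstack([cv2.resize(c["image"],(400,300),interpolation=cv2.INTER_AREA),cv2.resize(s["image"],(400,300),interpolation=cv2.INTER_AREA)]))
E
```

```text
[ 0.4819 -0.2041  0.2469] [[-0.0051  1.      0.0005]
 [ 1.      0.0051 -0.0001]
 [-0.0001  0.0005 -1.    ]] 0.05301109196031185 [-0.3937 -0.8994  0.0794]
bottle cap 226 [ 0.6469 -0.2089  0.1393]
```

View pics/both1.png

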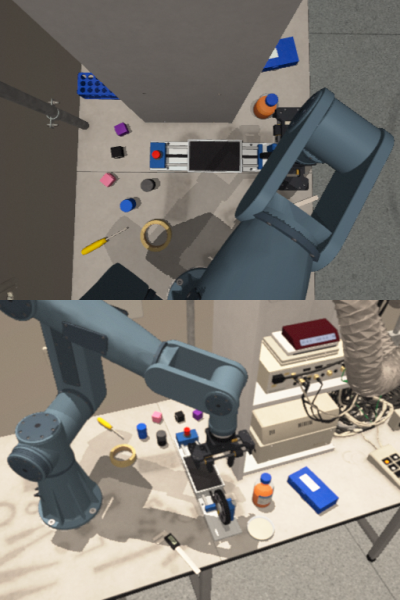

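The two-part picture shows the uncovered bench: one black cube (118,152), one black canister (148,185), and no third part anywhere. The bottle and dish stand clear. I'll go down and pinch the rim.

>>> {"name": "servo_tool", "arguments": {
  "claw": [0.45,0.45,0.45,0.45,0.45,0.45,0,0,0,0],
  "delta_pos": [
    [0,0,-30],
    [0,0,-30],
    [0,0,-30],
    [0,0,-20],
    [0,0,-14],
    [0,0,0],
    [0,0,0],
    [0,0,0],
    [0,0,0],
    [0,0,0]
  ],
  "yaw": [0,0,0,0,0,0,0,0,0,0],
  "grip_force": 20
}}

```text
t: 2.4
ee_pos: [0.4834, -0.2074, 0.1245]
eef_rot: [[0.001, 1.0, 0.007], [1.0, -0.001, -0.003], [-0.003, 0.007, -1.0]]
contact_force: [7.7, -1.0, -3.3]
opening: 0.0157
finger_force: 20.0
```

>>> {"name": "servo_tool", "arguments": {
  "claw": [0,0,0,0,0,0,0,0,0,0],
  "delta_pos": [
    [2,-6.5,5.5],
    [0,-7.2,4.4],
    [0,-7.8,3.3],
    [0,-8.3,1.9],
    [0,-8.4,0.7],
    [0,-8.4,-0.7],
    [0,-8.3,-1.9],
    [0,-7.8,-3.3],
    [0,-7.2,-4.4],
    [0,-6.5,-5.5]
  ],
  "yaw": [0,0,0,0,0,0,0,0,0,0]
}}

```text
t: 3.4
ee_pos: [0.483, -0.2833, 0.1235]
eef_rot: [[0.0, 1.0, 0.001], [1.0, -0.0, -0.001], [-0.001, 0.001, -1.0]]
contact_force: [0.6, 3.8, 3.4]
opening: 0.0158
finger_force: 20.0
```

>>> {"name": "servo_tool", "arguments": {
  "claw": [0,0],
  "delta_pos": [
    [0,0,0],
    [0,0,0]
  ],
  "yaw": [0,0]
}}

```text
t: 3.6
ee_pos: [0.483, -0.2838, 0.123]
eef_rot: [[0.001, 1.0, 0.001], [1.0, -0.001, -0.002], [-0.002, 0.001, -1.0]]
contact_force: [1.9, -2.4, 0.5]
opening: 0.0161
finger_force: 20.0
```

>>> {"name": "servo_tool", "arguments": {
  "claw": [0.45,0.45,0.45,0.45,0.45,0.45,0.45,0.45,0.45,0.45],
  "delta_pos": [
    [0,0,0],
    [0,0,0],
    [0,0,0],
    [0,0,25],
    [0,0,25],
    [0,26,0],
    [0,26,0],
    [0,24.4,0],
    [0,0,0],
    [0,0,0]
  ],
  "yaw": [0,0,0,0,0,0,0,0,0,0]
}}

```text
t: 4.6
ee_pos: [0.4827, -0.2062, 0.1728]
eef_rot: [[-0.001, 1.0, 0.0], [1.0, 0.001, -0.001], [-0.001, 0.0, -1.0]]
contact_force: [1.0, 0.3, 0.3]
opening: 0.0395
finger_force: 0.0
```

```bash
cat > tr.py <<'E'
from h import *
np.set_printoptions(precision=4,suppress=True)
def edges(tag=""):
    c=vision.camera("top"); s=vision.camera("scene"); r=bot.sense(); print(tag,r["t"],r["ee_pos"],r["opening"],r["contact_force"])
    for n,q in(("top",c),("scene",s)):
        im=q["image"]; g=cv2.cvtColor(im,cv2.COLOR_BGR2GRAY); res=[]
        for x in np.linspace(.455,.515,13):  # deck (black) to lip edge facing the knob, scanned along y on z=.036
            ys=np.arange(-.06,.11,.0005)
            uv=np.array([proj(q,(x,y,.036)) for y in ys],np.float32)
            v=cv2.remap(g,uv[None,:,0],uv[None,:,1],cv2.INTER_LINEAR)[0].astype(float)
            v=cv2.GaussianBlur(v[None],(0,0),3)[0]; dv=np.diff(v); i=np.argmax(dv); res.append(ys[i])
        print(n,"deck far edge y",np.median(res),"-> centre",np.median(res)-.086)
    return c,s
if __name__=="__main__": edges()
E
python3 tr.py
```

```text
4.7 [ 0.4827 -0.2071  0.1728] 0.03972072526467418 [ 0.2171 -0.2231  0.273 ]
top deck far edge y 0.021500000000000075 -> centre -0.06449999999999992
scene deck far edge y 0.02700000000000008 -> centre -0.058999999999999914
```

>>> {"name": "servo_tool", "arguments": {
  "claw": [0.45,0.45,0.45,0,0,0,0],
  "delta_pos": [
    [0,3,-25],
    [0,0,-25],
    [0,0,0],
    [0,0,0],
    [0,0,0],
    [0,0,0],
    [0,0,0]
  ],
  "yaw": [0,0,0,0,0,0,0]
}}

```text
t: 5.4
ee_pos: [0.4835, -0.204, 0.124]
eef_rot: [[0.001, 1.0, 0.002], [1.0, -0.001, -0.002], [-0.002, 0.002, -1.0]]
contact_force: [0.7, -1.4, 1.9]
opening: 0.0157
finger_force: 20.0
```

>>> {"name": "servo_tool", "arguments": {
  "claw": [0,0,0,0,0,0,0,0,0,0],
  "delta_pos": [
    [0,-6.5,5.5],
    [0,-7.2,4.4],
    [0,-7.8,3.3],
    [0,-8.3,1.9],
    [0,-8.4,0.7],
    [0,-8.4,-0.7],
    [0,-8.3,-1.9],
    [0,-7.8,-3.3],
    [0,-7.2,-4.4],
    [0,-6.5,-5.5]
  ],
  "yaw": [0,0,0,0,0,0,0,0,0,0]
}}

```text
t: 6.4
ee_pos: [0.4831, -0.2806, 0.1243]
eef_rot: [[0.001, 1.0, 0.001], [1.0, -0.001, -0.001], [-0.001, 0.001, -1.0]]
contact_force: [-0.8, 0.9, 6.2]
opening: 0.0158
finger_force: 20.0
```

>>> {"name": "servo_tool", "arguments": {
  "claw": [0,0,0.45,0.45,0.45,0.45,0.45,0.45],
  "delta_pos": [
    [0,0,0],
    [0,0,0],
    [0,0,0],
    [0,0,0],
    [0,0,0],
    [0,0,40],
    [0,0,50],
    [0,0,0]
  ],
  "yaw": [0,0,0,0,0,0,0,0]
}}

```text
t: 7.2
ee_pos: [0.4856, -0.2819, 0.2198]
eef_rot: [[0.0, 1.0, 0.009], [1.0, 0.0, -0.008], [-0.008, 0.009, -1.0]]
contact_force: [-0.6, 0.1, 0.3]
opening: 0.0399
finger_force: 0.0
```

>>> {"name": "servo_tool", "arguments": {
  "claw": [0.45,0.45,0.45,0.45,0.45,0.45,0.45,0.45,0.45,0.45],
  "delta_pos": [
    [-20,40,20],
    [-20,40,20],
    [-20,40,10],
    [-20,40,0],
    [-20,40,0],
    [0,40,0],
    [0,40,0],
    [0,40,0],
    [0,40,0],
    [0,40,0]
  ],
  "yaw": [0,0,0,0,0,0,0,0,0,0]
}}

```text
t: 8.2
ee_pos: [0.382, 0.1221, 0.2625]
eef_rot: [[0.0, 1.0, 0.0], [1.0, -0.0, 0.0], [0.0, 0.0, -1.0]]
contact_force: [0.4, 0.5, 0.5]
opening: 0.0395
finger_force: 0.0
```

```bash
python3 - <<'E'
from tr import *
c,s=edges()
cv2.imwrite("pics/w2.png",np.hstack([cv2.resize(c["image"][170:230,300:400],(400,240),interpolation=cv2.INTER_CUBIC),cv2.resize(s["image"][230:300,230:330],(343,240),interpolation=cv2.INTER_CUBIC)]))
P=cloud(c);Q=cloud(s)
for n,q,C in(("top",c,P),("sc",s,Q)):
    H,S,V=cv2.split(cv2.cvtColor(q["image"],cv2.COLOR_BGR2HSV))
    m=(H>15)&(H<40)&(S>110)&(V>60)
    m&=(abs(C[...,0]-.482)<.02)&(C[...,1]<-.15)&(C[...,1]>-.33)
    vu=np.argwhere(m); 
    if len(vu): v,u=vu.mean(0); print(n,len(vu),(u,v),np.median(C[m],0),"ray z=.143",onz(q,u,v,.143))
E
```

```text
8.3 [0.3815 0.1243 0.2624] 0.039264238222927725 [-0.0174  0.8611  0.6947]
top deck far edge y 5.551115123125783e-17 -> centre -0.08599999999999994
scene deck far edge y 0.006000000000000061 -> centre -0.07999999999999993
top 46 (np.float64(362.39130434782606), np.float64(197.5)) [ 0.4817 -0.2408  0.1449] ray z=.143 [ 0.4819 -0.2419  0.143 ]
sc 68 (np.float64(283.27941176470586), np.float64(252.02941176470588)) [ 0.4787 -0.2399  0.1447] ray z=.143 [ 0.4801 -0.242   0.143 ]
```

View pics/w2.png

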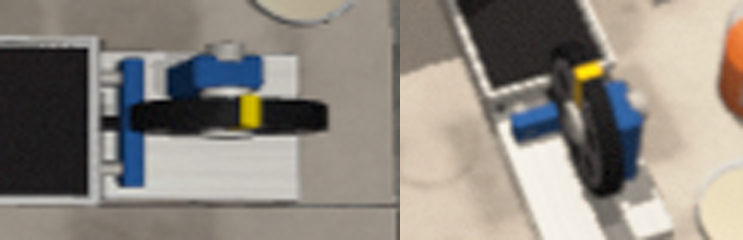

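```bash
python3 - <<'E'
from tr import *
c=vision.camera("top"); s=vision.camera("scene")
P=cloud(c)
for u in(333,381.75): print(onz(c,u,198.5,.085))
# wheel silhouette by dark mask rows
g=cv2.cvtColor(c["image"],cv2.COLOR_BGR2GRAY)[195:203,325:390].astype(int); print(g.mean(0).round().astype(int))
p=P[(abs(P[...,0]-.482)<.008)&(P[...,1]<-.17)&(P[...,1]>-.32)&(P[...,2]>.1)]
from scipy.optimize import least_squares
for r in(.059,.06): print(r,least_squares(lambda h:np.hypot(p[:,1]-h[0],p[:,2]-h[1])-r,[-.24,.085],loss="soft_l1",f_scale=.001).x)
# pillar centre y
m=(c["image"][...,0]>100)&(c["image"][...,2]<70)
q=P[m&(P[...,0]>.49)&(P[...,0]<.54)&(P[...,1]<-.2)&(P[...,2]>.07)]; print("pillar y",np.percentile(q[:,1],[1,50,99]),len(q))
E
```

```text
[ 0.4831 -0.1857  0.085 ]
[ 0.484  -0.3071  0.085 ]
[ 80  92 103  89  54  32  48  37  20  16  14  23  24  20  22  22  20  19
  18  20  19  20  21  20  23  26  30  35  38  41  44  41  41  42  43 110
 144 152 150 115  60  28  23  21  21  21  21  22  22  22  21  20  24  20
  25  29  57 128 147 147 148 148 148 148 149]
0.059 [-0.2424  0.0853]
0.06 [-0.2426  0.0841]
pillar y [-0.2614 -0.2414 -0.2233] 116
```

The mark is at the top (scene pixel (283,252)), within about 0.07 rad of home. Next is the canister at (0.3856,0.1775).

>>> {"name": "servo_tool", "arguments": {
  "claw": [1,1,1,1,1,1,1,1,1],
  "delta_pos": [
    [4,30,0],
    [0,24,0],
    [0,0,-40],
    [0,0,-40],
    [0,0,-40],
    [0,0,-40],
    [0,0,-40],
    [0,0,-27],
    [0,0,0]
  ],
  "yaw": [0,0,0,0,0,0,0,0,0]
}}

```text
t: 9.3
ee_pos: [0.3831, 0.1722, 0.0322]
eef_rot: [[0.003, 1.0, -0.009], [1.0, -0.003, -0.001], [-0.002, -0.009, -1.0]]
contact_force: [-0.6, -0.5, 0.8]
opening: 0.0885
finger_force: 0.0
```

>>> {"name": "servo_tool", "arguments": {
  "claw": [0,0,0,0,0,0],
  "delta_pos": [
    [0,0,0],
    [0,0,0],
    [0,0,0],
    [0,0,0],
    [0,0,0],
    [0,0,0]
  ],
  "yaw": [0,0,0,0,0,0],
  "grip_force": 12
}}

```text
t: 9.9
ee_pos: [0.3869, 0.1744, 0.0361]
eef_rot: [[0.0, 1.0, 0.001], [1.0, -0.0, 0.0], [0.0, 0.001, -1.0]]
contact_force: [0.3, 0.5, 0.4]
opening: 0.0424
finger_force: 0.0
```

>>> {"name": "servo_tool", "arguments": {
  "claw": [0,0,0],
  "delta_pos": [
    [0,2,0],
    [0,0,0],
    [0,0,0]
  ],
  "yaw": [0,0,0],
  "grip_force": 12
}}

```text
t: 10.2
ee_pos: [0.387, 0.1763, 0.036]
eef_rot: [[0.0, 1.0, 0.001], [1.0, -0.0, -0.0], [-0.0, 0.001, -1.0]]
contact_force: [0.0, -1.9, 6.1]
opening: 0.0409
finger_force: 12.0
```

>>> {"name": "servo_tool", "arguments": {
  "claw": [0,0,0,0,0,0],
  "delta_pos": [
    [0,0,10],
    [0,0,20],
    [0,0,40],
    [0,0,40],
    [0,0,0],
    [0,0,0]
  ],
  "yaw": [0,0,0,0,0,0]
}}

```text
t: 10.8
ee_pos: [0.3869, 0.1765, 0.1465]
eef_rot: [[0.0, 1.0, 0.002], [1.0, -0.0, 0.001], [0.001, 0.002, -1.0]]
contact_force: [-0.5, -0.2, -1.6]
opening: 0.0407
finger_force: 12.0
```

>>> {"name": "servo_tool", "arguments": {
  "claw": [0,0,0,0,0,0,0,0,0,0],
  "delta_pos": [
    [4,-12,5],
    [10,-25,0],
    [12,-30,0],
    [12,-30,0],
    [12,-30,0],
    [12,-30,0],
    [12,-30,0],
    [10,-24,0],
    [4,-10,0],
    [0,0,0]
  ],
  "yaw": [0,0,0,0,0,0,0,0,0,0]
}}

```text
t: 11.8
ee_pos: [0.4739, -0.0452, 0.1493]
eef_rot: [[0.003, 1.0, -0.003], [1.0, -0.003, 0.001], [0.001, -0.003, -1.0]]
contact_force: [-0.5, 0.8, -0.6]
opening: 0.0405
finger_force: 12.0
```

>>> {"name": "servo_tool", "arguments": {
  "claw": [0,0,0,0,0,0,0,0],
  "delta_pos": [
    [0,0,-15],
    [0,0,-20],
    [0,0,-20],
    [0,0,-12],
    [0,0,-6],
    [0,0,-2],
    [0,0,0],
    [0,0,0]
  ],
  "yaw": [0,0,0,0,0,0,0,0]
}}

```text
t: 12.6
ee_pos: [0.4752, -0.0448, 0.0765]
eef_rot: [[0.0, 1.0, 0.001], [1.0, -0.0, -0.0], [-0.0, 0.001, -1.0]]
contact_force: [-0.8, -0.2, -1.4]
opening: 0.041
finger_force: 12.0
```

Lower the last few mm and watch the force.

>>> {"name": "servo_tool", "arguments": {
  "claw": [0,0,0,0,0],
  "delta_pos": [
    [0,0,-1.5],
    [0,0,-1.5],
    [0,0,-1],
    [0,0,0],
    [0,0,0]
  ],
  "yaw": [0,0,0,0,0]
}}

```text
t: 13.1
ee_pos: [0.4748, -0.045, 0.072]
eef_rot: [[0.001, 1.0, 0.0], [1.0, -0.001, -0.0], [-0.0, 0.0, -1.0]]
contact_force: [-0.8, -0.4, 3.7]
opening: 0.0404
finger_force: 12.0
```

>>> {"name": "servo_tool", "arguments": {
  "claw": [0.75,0.75,0.75,0.75,0.75,0.75,0.75,0.75,0.75,0.75],
  "delta_pos": [
    [0,0,0],
    [0,0,0],
    [0,0,0],
    [0,0,20],
    [0,0,40],
    [0,0,45],
    [0,0,40],
    [-20,35,0],
    [-20,35,0],
    [-20,35,0]
  ],
  "yaw": [0,0,0,0,0,0,0,0,0,0]
}}

```text
t: 14.1
ee_pos: [0.4139, 0.0612, 0.217]
eef_rot: [[0.002, 1.0, 0.001], [1.0, -0.002, 0.0], [0.0, 0.001, -1.0]]
contact_force: [0.6, -0.2, -0.4]
opening: 0.0658
finger_force: 0.0
```

```bash
python3 - <<'E'
from tr import *
c,s=edges(); P=cloud(c);Q=cloud(s)
for n,q,C in(("top",c,P),("sc",s,Q)):
    g=cv2.cvtColor(q["image"],cv2.COLOR_BGR2GRAY)
    m=((g<75)&(abs(C[...,0]-.49)<.08)&(C[...,1]>.22)&(C[...,1]<.38)&(C[...,2]>.024)).astype(np.uint8)
    k=C[m>0]; print(n,len(k),"z",np.percentile(k[:,2],[5,50,95]))
    vu=np.argwhere(m)[:,::-1].astype(float); X=np.array([onz(q,u,v,.034)[:2] for u,v in vu],np.float32)
    print(cv2.minAreaRect(X))
    kk=C[(C[...,2]>.047)&(abs(C[...,0]-.475)<.04)&(abs(C[...,1]+.045)<.04)]; print("can",len(kk),np.median(kk,0) if len(kk) else 0)
cv2.imwrite("pics/cube3.png",np.hstack([cv2.resize(c["image"][170:220,120:190],(560,400),interpolation=cv2.INTER_CUBIC),cv2.resize(s["image"][130:230,215:275],(240,400),interpolation=cv2.INTER_CUBIC)]))
E
```

```text
14.2 [0.4122 0.0634 0.2163] 0.06622182061588636 [ 0.5967 -0.5188  0.6366]
top deck far edge y 5.551115123125783e-17 -> centre -0.08599999999999994
scene deck far edge y 0.022500000000000075 -> centre -0.06349999999999992
top 229 z [0.0264 0.0337 0.0367]
((0.5231626033782959, 0.2790454924106598), (0.03866545110940933, 0.09967789053916931), 79.02674865722656)
can 224 [ 0.473  -0.0416  0.0925]
sc 79 z [0.0251 0.0336 0.04  ]
((0.5239318609237671, 0.2738777697086334), (0.05177352577447891, 0.09574124962091446), 80.63790893554688)
can 264 [ 0.4728 -0.0542  0.0896]
```

View pics/cube3.png

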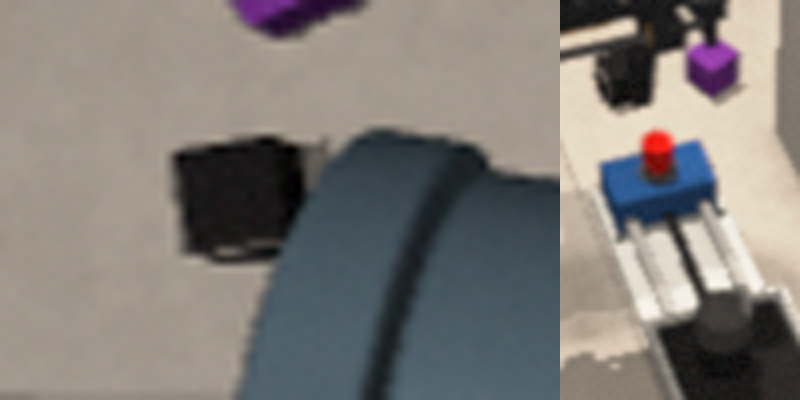

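```bash
python3 - <<'E'
from h import *
c=vision.camera("top"); s=vision.camera("scene")
a=onz(c,141.6,189,.034); b=onz(c,142.9,201.5,.034); e=onz(c,154.4,187,.034); print(a,b,e)
print("left edge",np.degrees(np.arctan2(*(a-b)[1::-1])),"top edge",np.degrees(np.arctan2(*(a-e)[1::-1])))
t=np.radians(6); print("centre",a[:2]+.0225*np.array([-np.cos(t),-np.sin(t)])+.022*np.array([np.sin(t),-np.cos(t)]))
E
```

```text
[0.50781322 0.30274616 0.034     ] [0.47529941 0.29833055 0.034     ] [0.51330115 0.26981716 0.034     ]
left edge 7.733867968846637 top edge 99.46192938675206
centre [0.4877361  0.27851479]
```

The canister stands on the tray (scene crop (725,320)). The black cube (top crop (240,195)) is turned by about 8°. The purple decoy lies close on its +x side, so I'll grip across y.

>>> {"name": "servo_tool", "arguments": {
  "claw": [0.8,0.8,0.8,0.8,0.8,0.8,0.8,0.8,0.8,0.8],
  "delta_pos": [
    [8,22,0],
    [8,22,0],
    [8,22,0],
    [8,22,0],
    [8,22,0],
    [8,22,0],
    [8,22,0],
    [8,22,0],
    [8,22,0],
    [8,22,0]
  ],
  "yaw": [8.2,8.2,8.2,8.2,8.2,8.2,8.2,8.2,8.2,8.2]
}}

```text
t: 15.3
ee_pos: [0.4962, 0.2801, 0.2162]
eef_rot: [[-0.991, 0.135, -0.0], [0.135, 0.991, -0.0], [0.0, -0.0, -1.0]]
contact_force: [0.3, -0.9, 0.0]
opening: 0.0706
finger_force: 0.0
```

>>> {"name": "servo_tool", "arguments": {
  "claw": [0.8,0.8,0.8,0.8],
  "delta_pos": [
    [0,0,-40],
    [0,0,-40],
    [0,0,-20],
    [0,0,0]
  ],
  "yaw": [8,8,0,0]
}}

```text
t: 15.7
ee_pos: [0.4931, 0.2784, 0.1126]
eef_rot: [[-0.991, -0.137, -0.007], [-0.137, 0.991, -0.002], [0.007, -0.001, -1.0]]
contact_force: [-0.6, -0.2, -0.3]
opening: 0.0705
finger_force: 0.0
```

```bash
python3 - <<'E'
from h import *
np.set_printoptions(precision=4,suppress=True)
c=vision.camera("top"); s=vision.camera("scene"); r=bot.sense(); print(r["ee_pos"],r["eef_rot"][:,1])
k=cloud(s)
cv2.imwrite("pics/cube4.png",np.hstack([cv2.resize(c["image"][160:230,110:200],(400,311),interpolation=cv2.INTER_CUBIC),cv2.resize(s["image"][110:180,195:285],(400,311),interpolation=cv2.INTER_CUBIC)]))
E
```

```text
[0.4956 0.2796 0.1167] [-0.137   0.9906 -0.0002]
```

View pics/cube4.png

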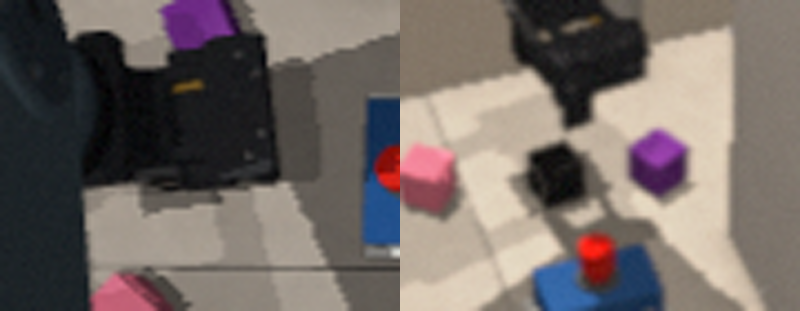

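The cube hasn't moved (scene pixel (230,149)) and lies under the open fingers. Going down with a small shift.

>>> {"name": "servo_tool", "arguments": {
  "claw": [0.8,0.8,0.8,0.8,0.8,0.8],
  "delta_pos": [
    [-2,5,0],
    [0,0,-35],
    [0,0,-35],
    [0,0,-20],
    [0,0,-8],
    [0,0,0]
  ],
  "yaw": [0,0,0,0,0,0]
}}

```text
t: 16.4
ee_pos: [0.4929, 0.2855, 0.019]
eef_rot: [[-0.99, -0.139, 0.0], [-0.139, 0.99, 0.0], [-0.0, 0.0, -1.0]]
contact_force: [-0.2, 0.2, -0.0]
opening: 0.0703
finger_force: 0.0
```

>>> {"name": "servo_tool", "arguments": {
  "claw": [0,0,0,0,0,0,0,0],
  "delta_pos": [
    [0,0,0],
    [0,0,0],
    [0,0,0],
    [0,0,0],
    [0,0,0],
    [0,0,0],
    [0,0,0],
    [0,0,0]
  ],
  "yaw": [0,0,0,0,0,0,0,0],
  "grip_force": 12
}}

```text
t: 17.2
ee_pos: [0.4928, 0.2854, 0.0192]
eef_rot: [[-0.99, -0.139, 0.0], [-0.139, 0.99, 0.0], [-0.0, 0.0, -1.0]]
contact_force: [-1.8, -0.2, 4.7]
opening: 0.0338
finger_force: 12.0
```

>>> {"name": "servo_tool", "arguments": {
  "claw": [0,0,0,0,0,0,0],
  "delta_pos": [
    [0,0,10],
    [0,0,20],
    [0,0,35],
    [0,0,35],
    [0,0,35],
    [0,0,5],
    [0,0,0]
  ],
  "yaw": [0,0,0,0,0,0,0]
}}

```text
t: 17.9
ee_pos: [0.4932, 0.2855, 0.16]
eef_rot: [[-0.99, -0.139, 0.003], [-0.139, 0.99, 0.001], [-0.003, 0.001, -1.0]]
contact_force: [-0.6, 0.2, -0.7]
opening: 0.0339
finger_force: 12.0
```

>>> {"name": "servo_tool", "arguments": {
  "claw": [0,0,0,0,0,0,0,0,0,0],
  "delta_pos": [
    [-4,-20,0],
    [-6,-30,0],
    [-8,-40,0],
    [0,-45,0],
    [0,-45,0],
    [0,-45,0],
    [0,-45,0],
    [0,-45,0],
    [0,-45,0],
    [0,-25,0]
  ],
  "yaw": [-8,-8,-8,-8,-8,-8,-8,-8,-8,-8]
}}

```text
t: 18.9
ee_pos: [0.4731, -0.1022, 0.1567]
eef_rot: [[-0.301, 0.954, -0.003], [0.954, 0.301, 0.001], [0.002, -0.003, -1.0]]
contact_force: [0.5, 0.5, -0.8]
opening: 0.0336
finger_force: 12.0
```

>>> {"name": "servo_tool", "arguments": {
  "claw": [0,0,0,0],
  "delta_pos": [
    [0,-15,0],
    [0,-7,0],
    [0,0,0],
    [0,0,0]
  ],
  "yaw": [-8,-8,-2,0]
}}

```text
t: 19.3
ee_pos: [0.4732, -0.1214, 0.1566]
eef_rot: [[0.002, 1.0, -0.004], [1.0, -0.002, 0.002], [0.002, -0.004, -1.0]]
contact_force: [-0.9, 0.4, -0.8]
opening: 0.0342
finger_force: 12.0
```

```bash
python3 - <<'E'
from tr import *
c,s=edges(); r=bot.sense(); p=r["ee_pos"]; print(r["eef_rot"][:,1])
u,v=map(int,proj(s,p)); 
cv2.imwrite("pics/cube5.png",cv2.resize(s["image"][v-40:v+60,u-50:u+70],(720,600),interpolation=cv2.INTER_CUBIC)); print(u,v)
Q=cloud(s); g=s["image"].max(-1)
k=Q[(abs(Q[...,0]-p[0])<.03)&(abs(Q[...,1]-p[1])<.03)&(Q[...,2]>.1)&(Q[...,2]<.16)]; print(np.percentile(k,[1,50,99],axis=0)-p)
E
```

```text
19.4 [ 0.4737 -0.1212  0.1572] 0.034061280050483485 [-0.0244 -0.4152 -0.1672]
top deck far edge y 5.551115123125783e-17 -> centre -0.08599999999999994
scene deck far edge y 0.014500000000000068 -> centre -0.07149999999999992
[ 1.      0.0007 -0.0025]
264 213
[[-0.0293 -0.0228 -0.0184]
 [-0.0036 -0.0194 -0.005 ]
 [ 0.029   0.0016  0.0027]]
```

View pics/cube5.png

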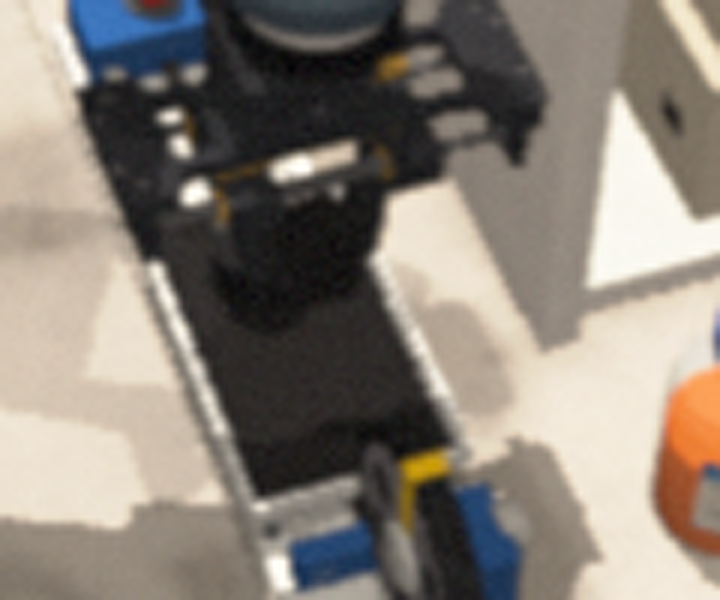

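The cube hangs level over the free half of the tray (crop (290,260)) and the mark is still at the top (430,470). Lowering it.

>>> {"name": "servo_tool", "arguments": {
  "claw": [0,0,0,0,0,0,0,0],
  "delta_pos": [
    [0,0,-25],
    [0,0,-30],
    [0,0,-25],
    [0,0,-12],
    [0,0,-5],
    [0,0,-2],
    [0,0,0],
    [0,0,0]
  ],
  "yaw": [0,0,0,0,0,0,0,0]
}}

```text
t: 20.2
ee_pos: [0.4754, -0.1221, 0.0607]
eef_rot: [[0.0, 1.0, 0.002], [1.0, -0.0, -0.001], [-0.001, 0.002, -1.0]]
contact_force: [-0.0, -0.0, -0.4]
opening: 0.0339
finger_force: 12.0
```

>>> {"name": "servo_tool", "arguments": {
  "claw": [0,0,0,0],
  "delta_pos": [
    [0,0,-1.5],
    [0,0,-1],
    [0,0,-1],
    [0,0,0]
  ],
  "yaw": [0,0,0,0]
}}

```text
t: 20.6
ee_pos: [0.4745, -0.1217, 0.0562]
eef_rot: [[0.001, 1.0, -0.0], [1.0, -0.001, 0.0], [0.0, -0.0, -1.0]]
contact_force: [0.4, 0.4, -1.7]
opening: 0.0341
finger_force: 12.0
```

>>> {"name": "servo_tool", "arguments": {
  "claw": [0,0,0.6,0.6,0.6,0.6],
  "delta_pos": [
    [0,0,-1],
    [0,0,0],
    [0,0,0],
    [0,0,0],
    [0,0,0],
    [0,0,0]
  ],
  "yaw": [0,0,0,0,0,0]
}}

```text
t: 21.2
ee_pos: [0.4746, -0.1217, 0.0552]
eef_rot: [[0.001, 1.0, 0.0], [1.0, -0.001, -0.0], [-0.0, 0.0, -1.0]]
contact_force: [0.8, 0.8, 0.5]
opening: 0.0528
finger_force: 0.0
```

>>> {"name": "servo_tool", "arguments": {
  "claw": [0.6,0.6,0.6,0.6,0.6,0.6,0.6,0.6,0.6,0.6],
  "delta_pos": [
    [0,0,20],
    [0,0,35],
    [0,0,40],
    [0,0,20],
    [-40,25,0],
    [-40,25,0],
    [-40,25,0],
    [-30,25,0],
    [0,0,0],
    [0,0,0]
  ],
  "yaw": [0,0,0,0,0,0,0,0,0,0]
}}

```text
t: 22.2
ee_pos: [0.325, -0.0217, 0.1708]
eef_rot: [[-0.0, 1.0, 0.002], [1.0, 0.0, -0.001], [-0.001, 0.002, -1.0]]
contact_force: [0.2, -0.6, 0.1]
opening: 0.0534
finger_force: 0.0
```

```bash
python3 - <<'E'
from tr import *
c,s=edges(); P=cloud(c); Q=cloud(s)
for C in(P,Q):
    k=C[(C[...,2]>.055)&(C[...,2]<.13)&(abs(C[...,0]-.48)<.05)&(C[...,1]<0)&(C[...,1]>-.165)]
    for n,a,b in(("cube",-.165,-.085),("can",-.075,-.01)):
        q=k[(k[:,1]>a)&(k[:,1]<b)]
        if len(q): print(n,len(q),np.percentile(q,[2,50,98],axis=0).round(4).tolist())
cv2.imwrite("pics/tray6.png",np.hstack([cv2.resize(c["image"][165:235,250:390],(480,240),interpolation=cv2.INTER_CUBIC),cv2.resize(s["image"][185:285,230:330],(300,300),interpolation=cv2.INTER_CUBIC)[30:270]]))
for nme in("red",):
    H,S,V=cv2.split(cv2.cvtColor(c["image"],cv2.COLOR_BGR2HSV)); m=((H<8)|(H>172))&(S>170)&(V>100)&(abs(P[...,0]-.485)<.03)
    print("knob",P[m].mean(0), np.percentile(P[m][:,2],90))
E
```

```text
22.3 [ 0.3257 -0.0224  0.1708] 0.05266654428185712 [-0.1208  0.2927 -0.3135]
top deck far edge y 5.551115123125783e-17 -> centre -0.08599999999999994
scene deck far edge y 0.008500000000000063 -> centre -0.07749999999999993
cube 215 [[0.4573, -0.1409, 0.0571], [0.473, -0.1231, 0.0694], [0.4901, -0.1045, 0.0732]]
can 221 [[0.4547, -0.0588, 0.0865], [0.4729, -0.0416, 0.093], [0.4916, -0.0232, 0.0963]]
cube 176 [[0.4591, -0.1444, 0.0555], [0.4747, -0.1307, 0.0699], [0.4922, -0.1092, 0.0748]]
can 238 [[0.4567, -0.0642, 0.0565], [0.4736, -0.0529, 0.0914], [0.4928, -0.0264, 0.0986]]
knob [0.4841 0.1456 0.0777] 0.08017216134913906
```

View pics/tray6.png

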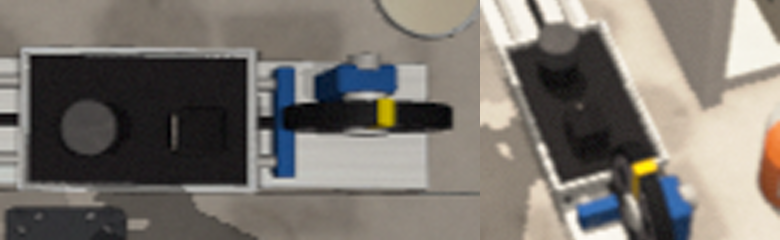

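Both parts stand on the tray (top crop: canister (90,127), cube (203,130)), and the yellow mark at (386,112) is at the top. Next I grip the knob.

>>> {"name": "servo_tool", "arguments": {
  "claw": [0.6,0.6,0.6,0.6,0.6,0.6,0.6,0.6,0.6,0.6],
  "delta_pos": [
    [10,30,0],
    [20,30,0],
    [30,30,0],
    [35,30,0],
    [35,30,0],
    [29,18,0],
    [0,0,-40],
    [0,0,-40],
    [0,0,-25],
    [0,0,-7]
  ],
  "yaw": [0,0,0,0,0,0,0,0,0,0]
}}

```text
t: 23.3
ee_pos: [0.482, 0.1457, 0.0542]
eef_rot: [[0.001, 1.0, -0.007], [1.0, -0.001, -0.0], [-0.0, -0.007, -1.0]]
contact_force: [-0.9, 0.4, -0.4]
opening: 0.0532
finger_force: 0.0
```

>>> {"name": "servo_tool", "arguments": {
  "claw": [0.6,0.6,0.6],
  "delta_pos": [
    [0,0,0],
    [0,0,0],
    [0,0,0]
  ],
  "yaw": [0,0,0]
}}

```text
t: 23.6
ee_pos: [0.4852, 0.1462, 0.0598]
eef_rot: [[0.001, 1.0, 0.003], [1.0, -0.001, 0.0], [0.0, 0.003, -1.0]]
contact_force: [0.8, 0.9, 0.5]
opening: 0.0531
finger_force: 0.0
```

>>> {"name": "servo_tool", "arguments": {
  "claw": [0,0,0,0,0,0,0,0],
  "delta_pos": [
    [0,0,0],
    [0,0,0],
    [0,0,0],
    [0,0,0],
    [0,0,0],
    [0,0,0],
    [0,0,0],
    [0,0,0]
  ],
  "yaw": [0,0,0,0,0,0,0,0],
  "grip_force": 40
}}

```text
t: 24.4
ee_pos: [0.4855, 0.1463, 0.0591]
eef_rot: [[0.001, 1.0, 0.004], [1.0, -0.001, 0.0], [0.0, 0.004, -1.0]]
contact_force: [5.4, 1.2, -0.1]
opening: 0.025
finger_force: 40.0
```

>>> {"name": "servo_tool", "arguments": {
  "claw": [0,0,0,0,0,0,0,0,0,0],
  "delta_pos": [
    [0,0,0.5],
    [0,0,0.5],
    [0,0,0.5],
    [0,0,0.5],
    [0,0,0.5],
    [0,0,0.5],
    [0,0,0.5],
    [0,0,0.5],
    [0,0,0],
    [0,0,0]
  ],
  "yaw": [0,0,0,0,0,0,0,0,0,0]
}}

```text
t: 25.4
ee_pos: [0.4855, 0.1463, 0.0627]
eef_rot: [[0.001, 1.0, 0.004], [1.0, -0.001, 0.0], [0.0, 0.004, -1.0]]
contact_force: [7.0, -0.3, -4.4]
opening: 0.0247
finger_force: 40.0
```

Force (4.4 N) follows the lift (about 4 mm), so I continue.

>>> {"name": "servo_tool", "arguments": {
  "claw": [0,0,0,0,0,0,0,0,0,0],
  "delta_pos": [
    [0,0,0.5],
    [0,0,0.5],
    [0,0,0.5],
    [0,0,0.5],
    [0,0,0.5],
    [0,0,0.5],
    [0,0,0.5],
    [0,0,0.5],
    [0,0,0.5],
    [0,0,0]
  ],
  "yaw": [0,0,0,0,0,0,0,0,0,0]
}}

```text
t: 26.4
ee_pos: [0.4855, 0.1463, 0.0669]
eef_rot: [[0.001, 1.0, 0.004], [1.0, -0.001, 0.0], [0.0, 0.004, -1.0]]
contact_force: [9.0, 0.4, -9.5]
opening: 0.0251
finger_force: 40.0
```

>>> {"name": "servo_tool", "arguments": {
  "claw": [0,0,0,0,0,0,0],
  "delta_pos": [
    [0,0,0.5],
    [0,0,0.5],
    [0,0,0.5],
    [0,0,0.5],
    [0,0,0.5],
    [0,0,0],
    [0,0,0]
  ],
  "yaw": [0,0,0,0,0,0,0]
}}

```text
t: 27.1
ee_pos: [0.4855, 0.1463, 0.0692]
eef_rot: [[0.001, 1.0, 0.004], [1.0, -0.001, 0.0], [0.0, 0.004, -1.0]]
contact_force: [10.2, 1.0, -10.4]
opening: 0.0247
finger_force: 40.0
```

>>> {"name": "servo_tool", "arguments": {
  "claw": [0,0,0,0,0,0,0],
  "delta_pos": [
    [0,0,0.5],
    [0,0,0.5],
    [0,0,0.3],
    [0,0,0],
    [0,0,0],
    [0,0,0],
    [0,0,0]
  ],
  "yaw": [0,0,0,0,0,0,0]
}}

```text
t: 27.8
ee_pos: [0.4855, 0.1463, 0.0703]
eef_rot: [[0.001, 1.0, 0.004], [1.0, -0.001, 0.0], [0.0, 0.004, -1.0]]
contact_force: [9.7, 0.8, -12.2]
opening: 0.0249
finger_force: 40.0
```

>>> {"name": "servo_tool", "arguments": {
  "claw": [0,0,0,0,0,0,0,0,0,0],
  "delta_pos": [
    [0,0,-1.2],
    [0,0,-1.2],
    [0,0,-1.2],
    [0,0,-1.2],
    [0,0,-1.2],
    [0,0,-1.2],
    [0,0,-1.2],
    [0,0,-1.2],
    [0,0,-1.2],
    [0,0,-1.0]
  ],
  "yaw": [0,0,0,0,0,0,0,0,0,0]
}}

```text
t: 28.8
ee_pos: [0.4855, 0.1463, 0.0594]
eef_rot: [[0.001, 1.0, 0.004], [1.0, -0.001, 0.0], [0.0, 0.004, -1.0]]
contact_force: [6.0, -0.3, -0.7]
opening: 0.025
finger_force: 40.0
```

>>> {"name": "servo_tool", "arguments": {
  "claw": [0,0,0.6,0.6,0.6,0.6,0.6,0.6],
  "delta_pos": [
    [0,0,0],
    [0,0,0],
    [0,0,0],
    [0,0,0],
    [0,0,0],
    [0,0,0],
    [0,0,0],
    [0,0,0]
  ],
  "yaw": [0,0,0,0,0,0,0,0]
}}

```text
t: 29.6
ee_pos: [0.4834, 0.1463, 0.0586]
eef_rot: [[0.001, 1.0, -0.0], [1.0, -0.001, -0.0], [-0.0, -0.0, -1.0]]
contact_force: [0.4, -0.8, 0.3]
opening: 0.0532
finger_force: 0.0
```

>>> {"name": "servo_tool", "arguments": {
  "claw": [0.6,0.6,0.6,0.6,0.5,0.45],
  "delta_pos": [
    [0,0,30],
    [0,0,40],
    [0,0,45],
    [0,0,46],
    [0,0,0],
    [0,0,0]
  ],
  "yaw": [0,0,0,0,0,0],
  "grip_force": 20
}}

```text
t: 30.2
ee_pos: [0.4843, 0.1464, 0.2209]
eef_rot: [[0.0, 1.0, 0.003], [1.0, -0.0, 0.0], [0.0, 0.003, -1.0]]
contact_force: [0.3, 0.1, -0.1]
opening: 0.0405
finger_force: 0.0
```

>>> {"name": "servo_tool", "arguments": {
  "claw": [0.45,0.45,0.45,0.45,0.45,0.45,0.45,0.45,0.45,0.45],
  "delta_pos": [
    [0,-36,0],
    [0,-45,0],
    [0,-45,0],
    [0,-45,0],
    [0,-45,0],
    [0,-45,0],
    [0,-45,0],
    [0,-45,0],
    [0,-45,0],
    [0,-30,0]
  ],
  "yaw": [0,0,0,0,0,0,0,0,0,0]
}}

```text
t: 31.2
ee_pos: [0.4821, -0.2819, 0.2172]
eef_rot: [[0.002, 1.0, -0.003], [1.0, -0.002, 0.002], [0.002, -0.003, -1.0]]
contact_force: [0.1, 0.6, 0.4]
opening: 0.0394
finger_force: 0.0
```

```bash
python3 - <<'E'
from tr import *
c,s=edges(); Q=cloud(s)
H,S,V=cv2.split(cv2.cvtColor(s["image"],cv2.COLOR_BGR2HSV)); m=((H<8)|(H>172))&(S>170)&(V>100)&(abs(Q[...,0]-.485)<.03)&(Q[...,2]>.04)
print("knob",m.sum(),np.median(Q[m],0))
E
```

```text
31.3 [ 0.4822 -0.2827  0.2172] 0.03958015940451019 [ 0.6151  0.2536 -0.509 ]
top deck far edge y 5.551115123125783e-17 -> centre -0.08599999999999994
scene deck far edge y 0.007500000000000062 -> centre -0.07849999999999993
knob 56 [0.4842 0.1388 0.0757]
```

>>> {"name": "servo_tool", "arguments": {
  "claw": [0.45,0.45,0.45,0.45,0.45,0,0,0,0,0],
  "delta_pos": [
    [1,2,-30],
    [0,0,-30],
    [0,0,-24],
    [0,0,-10],
    [0,0,0],
    [0,0,0],
    [0,0,0],
    [0,0,0],
    [0,0,0],
    [0,0,0]
  ],
  "yaw": [0,0,0,0,0,0,0,0,0,0],
  "grip_force": 20
}}

```text
t: 32.3
ee_pos: [0.4832, -0.2785, 0.1268]
eef_rot: [[0.0, 1.0, -0.003], [1.0, -0.0, -0.001], [-0.001, -0.003, -1.0]]
contact_force: [-8.6, -1.3, 4.9]
opening: 0.0156
finger_force: 20.0
```

>>> {"name": "servo_tool", "arguments": {
  "claw": [0,0,0,0,0,0,0,0,0,0],
  "delta_pos": [
    [0,6.5,5.5],
    [0,7.2,4.4],
    [0,7.8,3.3],
    [0,8.3,1.9],
    [0,8.4,0.7],
    [0,8.4,-0.7],
    [0,8.3,-1.9],
    [0,7.8,-3.3],
    [0,7.2,-4.4],
    [0,6.5,-5.5]
  ],
  "yaw": [0,0,0,0,0,0,0,0,0,0]
}}

```text
t: 33.3
ee_pos: [0.4836, -0.2018, 0.1264]
eef_rot: [[0.0, 1.0, -0.002], [1.0, -0.0, -0.002], [-0.002, -0.002, -1.0]]
contact_force: [-9.8, -5.2, 1.2]
opening: 0.0156
finger_force: 20.0
```

>>> {"name": "servo_tool", "arguments": {
  "claw": [0,0,0.45,0.45,0.45,0.45,0.45,0.45,0.45,0.45],
  "delta_pos": [
    [0,0,0],
    [0,0,0],
    [0,0,0],
    [0,0,0],
    [0,0,0],
    [0,0,25],
    [0,0,25],
    [0,-26,0],
    [0,-26,0],
    [0,-24.4,0]
  ],
  "yaw": [0,0,0,0,0,0,0,0,0,0]
}}

```text
t: 34.3
ee_pos: [0.4853, -0.2787, 0.1767]
eef_rot: [[-0.0, 1.0, 0.002], [1.0, 0.0, -0.001], [-0.001, 0.002, -1.0]]
contact_force: [1.1, -0.1, 0.2]
opening: 0.04
finger_force: 0.0
```

>>> {"name": "servo_tool", "arguments": {
  "claw": [0.45,0.45],
  "delta_pos": [
    [0,0,0],
    [0,0,0]
  ],
  "yaw": [0,0]
}}

```text
t: 34.5
ee_pos: [0.4847, -0.2776, 0.1758]
eef_rot: [[0.001, 1.0, 0.0], [1.0, -0.001, 0.0], [0.0, 0.0, -1.0]]
contact_force: [-0.6, 0.1, 0.3]
opening: 0.0396
finger_force: 0.0
```

```bash
python3 tr.py
```

```text
34.6 [ 0.4847 -0.2767  0.1757] 0.03977512734143202 [ 0.1017 -0.5168  0.1081]
top deck far edge y 0.021500000000000075 -> centre -0.06449999999999992
scene deck far edge y 0.02750000000000008 -> centre -0.05849999999999991
```

>>> {"name": "servo_tool", "arguments": {
  "claw": [0.45,0.45,0.45,0.45,0,0,0,0,0],
  "delta_pos": [
    [-2,-3,-25],
    [0,0,-20],
    [0,0,-8],
    [0,0,0],
    [0,0,0],
    [0,0,0],
    [0,0,0],
    [0,0,0],
    [0,0,0]
  ],
  "yaw": [0,0,0,0,0,0,0,0,0]
}}

```text
t: 35.5
ee_pos: [0.483, -0.2812, 0.1236]
eef_rot: [[0.001, 1.0, 0.001], [1.0, -0.001, -0.001], [-0.001, 0.001, -1.0]]
contact_force: [-0.6, -0.7, 4.2]
opening: 0.016
finger_force: 20.0
```

>>> {"name": "servo_tool", "arguments": {
  "claw": [0,0,0,0,0,0,0,0,0,0],
  "delta_pos": [
    [0,6.5,5.5],
    [0,7.2,4.4],
    [0,7.8,3.3],
    [0,8.3,1.9],
    [0,8.4,0.7],
    [0,8.4,-0.7],
    [0,8.3,-1.9],
    [0,7.8,-3.3],
    [0,7.2,-4.4],
    [0,6.5,-5.5]
  ],
  "yaw": [0,0,0,0,0,0,0,0,0,0]
}}

```text
t: 36.5
ee_pos: [0.4835, -0.2046, 0.1238]
eef_rot: [[0.001, 1.0, 0.002], [1.0, -0.001, -0.002], [-0.002, 0.002, -1.0]]
contact_force: [1.8, -3.8, 4.5]
opening: 0.0157
finger_force: 20.0
```

>>> {"name": "servo_tool", "arguments": {
  "claw": [0,0,0.45,0.45,0.45,0.45,0.45,0.45,0.45,0.45],
  "delta_pos": [
    [0,0,0],
    [0,0,0],
    [0,0,0],
    [0,0,0],
    [0,0,0],
    [0,0,25],
    [0,0,25],
    [0,-26,0],
    [0,-26,0],
    [0,-24.4,0]
  ],
  "yaw": [0,0,0,0,0,0,0,0,0,0]
}}

```text
t: 37.5
ee_pos: [0.4823, -0.2814, 0.1728]
eef_rot: [[0.0, 1.0, -0.0], [1.0, -0.0, 0.0], [0.0, -0.0, -1.0]]
contact_force: [-0.1, -0.7, -0.4]
opening: 0.0397
finger_force: 0.0
```

>>> {"name": "servo_tool", "arguments": {
  "claw": [0.45,0.45],
  "delta_pos": [
    [0,0,0],
    [0,0,0]
  ],
  "yaw": [0,0]
}}

```text
t: 37.7
ee_pos: [0.482, -0.2805, 0.1722]
eef_rot: [[0.002, 1.0, -0.001], [1.0, -0.002, 0.001], [0.001, -0.001, -1.0]]
contact_force: [-0.6, -0.1, 0.3]
opening: 0.0395
finger_force: 0.0
```

```bash
python3 tr.py
```

```text
37.8 [ 0.4822 -0.2796  0.1722] 0.03997997241318505 [ 0.3159  0.2506 -0.1851]
top deck far edge y 0.04200000000000009 -> centre -0.0439999999999999
scene deck far edge y 0.0490000000000001 -> centre -0.036999999999999894
```

>>> {"name": "servo_tool", "arguments": {
  "claw": [0.45,0.45,0.45,0.45,0,0,0,0,0],
  "delta_pos": [
    [1,-1.5,-25],
    [0,0,-20],
    [0,0,-4],
    [0,0,0],
    [0,0,0],
    [0,0,0],
    [0,0,0],
    [0,0,0],
    [0,0,0]
  ],
  "yaw": [0,0,0,0,0,0,0,0,0]
}}

```text
t: 38.7
ee_pos: [0.4831, -0.2828, 0.1245]
eef_rot: [[0.001, 1.0, -0.001], [1.0, -0.001, -0.001], [-0.001, -0.001, -1.0]]
contact_force: [-5.5, -1.6, 4.7]
opening: 0.0159
finger_force: 20.0
```

>>> {"name": "servo_tool", "arguments": {
  "claw": [0,0,0,0,0,0,0,0,0,0],
  "delta_pos": [
    [0,6.5,5.5],
    [0,7.2,4.4],
    [0,7.8,3.3],
    [0,8.3,1.9],
    [0,8.4,0.7],
    [0,8.4,-0.7],
    [0,8.3,-1.9],
    [0,7.8,-3.3],
    [0,7.2,-4.4],
    [0,6.5,-5.5]
  ],
  "yaw": [0,0,0,0,0,0,0,0,0,0]
}}

```text
t: 39.7
ee_pos: [0.4835, -0.2054, 0.1248]
eef_rot: [[0.0, 1.0, 0.0], [1.0, -0.0, -0.001], [-0.001, 0.0, -1.0]]
contact_force: [-6.0, -2.0, 5.1]
opening: 0.0158
finger_force: 20.0
```

>>> {"name": "servo_tool", "arguments": {
  "claw": [0,0,0.45,0.45,0.45,0.45,0.45,0.45,0.45,0.45],
  "delta_pos": [
    [0,0,0],
    [0,0,0],
    [0,0,0],
    [0,0,0],
    [0,0,0],
    [0,0,25],
    [0,0,25],
    [0,-26,0],
    [0,-26,0],
    [0,-24.4,0]
  ],
  "yaw": [0,0,0,0,0,0,0,0,0,0]
}}

```text
t: 40.7
ee_pos: [0.4839, -0.2834, 0.1741]
eef_rot: [[0.0, 1.0, 0.001], [1.0, -0.0, -0.001], [-0.001, 0.001, -1.0]]
contact_force: [-0.0, -0.5, -0.0]
opening: 0.0397
finger_force: 0.0
```

>>> {"name": "servo_tool", "arguments": {
  "claw": [0.45,0.45],
  "delta_pos": [
    [0,0,0],
    [0,0,0]
  ],
  "yaw": [0,0]
}}

```text
t: 40.9
ee_pos: [0.4834, -0.2823, 0.1734]
eef_rot: [[0.002, 1.0, -0.0], [1.0, -0.002, 0.001], [0.001, -0.0, -1.0]]
contact_force: [-0.0, 0.2, -0.8]
opening: 0.0397
finger_force: 0.0
```

```bash
python3 - <<'E'
from tr import *
c,s=edges()
for n,q in(("top",c),("sc",s)):
    C=cloud(q)
    H,S,V=cv2.split(cv2.cvtColor(q["image"],cv2.COLOR_BGR2HSV))
    m=(H>15)&(H<40)&(S>110)&(V>60)&(abs(C[...,0]-.482)<.02)&(C[...,1]<-.15)&(C[...,1]>-.33)&(C[...,2]<.15)
    if m.sum(): p=C[m]; print(n,m.sum(),np.median(p,0),np.arctan2(p[:,1]+.2424,p[:,2]-.085).mean())
E
```

```text
41.0 [ 0.4835 -0.2813  0.1734] 0.03950362561705364 [-0.2743  0.2754 -1.1839]
top deck far edge y 0.05950000000000011 -> centre -0.026499999999999885
scene deck far edge y 0.06850000000000012 -> centre -0.017499999999999877
top 9 [ 0.4734 -0.2817  0.0729] -1.8298516339574644
sc 47 [ 0.4761 -0.2819  0.0705] -1.9287827423478872
```

>>> {"name": "servo_tool", "arguments": {
  "claw": [0.45,0.45,0.45,0.45,0,0,0,0,0],
  "delta_pos": [
    [0,1,-25],
    [0,0,-20],
    [0,0,-5],
    [0,0,0],
    [0,0,0],
    [0,0,0],
    [0,0,0],
    [0,0,0],
    [0,0,0]
  ],
  "yaw": [0,0,0,0,0,0,0,0,0]
}}

```text
t: 41.9
ee_pos: [0.4831, -0.2818, 0.1245]
eef_rot: [[0.001, 1.0, -0.001], [1.0, -0.001, -0.001], [-0.001, -0.001, -1.0]]
contact_force: [-5.0, -0.7, 4.4]
opening: 0.0155
finger_force: 20.0
```

>>> {"name": "servo_tool", "arguments": {
  "claw": [0,0,0,0,0,0,0,0,0,0],
  "delta_pos": [
    [0,6.5,5.5],
    [0,7.2,4.4],
    [0,7.8,3.3],
    [0,8.3,1.9],
    [0,8.4,0.7],
    [0,8.4,-0.7],
    [0,8.3,-1.9],
    [0,7.8,-3.3],
    [0,7.2,-4.4],
    [0,6.5,-5.5]
  ],
  "yaw": [0,0,0,0,0,0,0,0,0,0]
}}

```text
t: 42.9
ee_pos: [0.4836, -0.2043, 0.1248]
eef_rot: [[-0.0, 1.0, -0.0], [1.0, 0.0, -0.001], [-0.001, -0.0, -1.0]]
contact_force: [-5.8, -3.0, 4.6]
opening: 0.0159
finger_force: 20.0
```

>>> {"name": "servo_tool", "arguments": {
  "claw": [0,0,0.45,0.45,0.45,0.45,0.45,0.45,0.45,0.45],
  "delta_pos": [
    [0,0,0],
    [0,0,0],
    [0,0,0],
    [0,0,0],
    [0,0,0],
    [0,0,30],
    [0,0,40],
    [0,0,40],
    [-45,0,0],
    [-45,0,0]
  ],
  "yaw": [0,0,0,0,0,0,0,0,0,0]
}}

```text
t: 43.9
ee_pos: [0.3939, -0.2055, 0.2354]
eef_rot: [[-0.001, 1.0, 0.003], [1.0, 0.001, -0.003], [-0.003, 0.003, -1.0]]
contact_force: [-0.8, -0.4, 0.1]
opening: 0.0399
finger_force: 0.0
```

>>> {"name": "servo_tool", "arguments": {
  "claw": [0.45,0.45,0.45],
  "delta_pos": [
    [-45,0,0],
    [-30,0,0],
    [0,0,0]
  ],
  "yaw": [0,0,0]
}}

```text
t: 44.2
ee_pos: [0.3164, -0.2047, 0.2337]
eef_rot: [[0.003, 1.0, 0.0], [1.0, -0.003, -0.001], [-0.001, 0.0, -1.0]]
contact_force: [0.6, 1.0, 0.2]
opening: 0.0396
finger_force: 0.0
```

```bash
cat > mk.py <<'E'
from tr import *
c,s=edges()
for n,q in(("top",c),("sc",s)):
    C=cloud(q)
    H,S,V=cv2.split(cv2.cvtColor(q["image"],cv2.COLOR_BGR2HSV))
    m=(H>15)&(H<40)&(S>110)&(V>60)&(abs(C[...,0]-.482)<.02)&(C[...,1]<-.15)&(C[...,1]>-.33)&(C[...,2]<.15)
    if m.sum():
        p=C[m]; r=p[np.hypot(p[:,1]+.2424,p[:,2]-.085)>.054]; print(n,m.sum(),np.median(p,0),np.arctan2(p[:,1]+.2424,p[:,2]-.085).mean(),"rim",len(r),np.arctan2(r[:,1]+.2424,r[:,2]-.085).mean())
cv2.imwrite("pics/mk.png",np.hstack([cv2.resize(c["image"][165:235,230:390],(480,210),interpolation=cv2.INTER_CUBIC),cv2.resize(s["image"][185:285,230:330],(300,300),interpolation=cv2.INTER_CUBIC)[60:270]]))
E
python3 mk.py
```

```text
44.3 [ 0.3188 -0.2054  0.2343] 0.03941013168713805 [0.005  0.0602 0.183 ]
top deck far edge y 0.08050000000000013 -> centre -0.005499999999999866
scene deck far edge y 0.08600000000000013 -> centre 1.3877787807814457e-16
top 50 [ 0.4802 -0.2708  0.1367] -0.5273231952355588 rim 42 -0.5310513666139959
sc 59 [ 0.481  -0.2716  0.1377] -0.514992532346993 rim 46 -0.5145854983896395
```

>>> {"name": "servo_tool", "arguments": {
  "claw": [0.45,0.45,0.45,0.45,0.45,0.45,0.45],
  "delta_pos": [
    [40,-15,0],
    [45,-15,0],
    [45,-15,0],
    [34,-6.5,0],
    [0,0,0],
    [0,0,0],
    [0,0,0]
  ],
  "yaw": [0,0,0,0,0,0,0]
}}

```text
t: 45.0
ee_pos: [0.4824, -0.2557, 0.2332]
eef_rot: [[-0.0, 1.0, -0.001], [1.0, 0.0, 0.001], [0.001, -0.001, -1.0]]
contact_force: [0.3, -0.3, -0.0]
opening: 0.0396
finger_force: 0.0
```

>>> {"name": "servo_tool", "arguments": {
  "claw": [0.45,0.45,0.45,0.45,0.45,0,0,0,0,0],
  "delta_pos": [
    [0,0,-40],
    [0,0,-35],
    [0,0,-22],
    [0,0,0],
    [0,0,0],
    [0,0,0],
    [0,0,0],
    [0,0,0],
    [0,0,0],
    [0,0,0]
  ],
  "yaw": [0,0,0,0,0,0,0,0,0,0]
}}

```text
t: 46.0
ee_pos: [0.4832, -0.2568, 0.1379]
eef_rot: [[0.001, 1.0, 0.001], [1.0, -0.001, -0.001], [-0.001, 0.001, -1.0]]
contact_force: [-0.5, 0.5, 6.2]
opening: 0.0157
finger_force: 20.0
```

>>> {"name": "servo_tool", "arguments": {
  "claw": [0,0,0,0,0,0,0,0],
  "delta_pos": [
    [0,4.8,1.1],
    [0,4.9,0.7],
    [0,4.9,0.2],
    [0,4.9,-0.2],
    [0,4.9,-0.7],
    [0,4.8,-1.1],
    [0,0,0],
    [0,0,0]
  ],
  "yaw": [0,0,0,0,0,0,0,0]
}}

```text
t: 46.8
ee_pos: [0.4833, -0.2274, 0.1371]
eef_rot: [[0.0, 1.0, 0.002], [1.0, -0.0, -0.001], [-0.001, 0.002, -1.0]]
contact_force: [3.5, -2.2, 1.5]
opening: 0.0159
finger_force: 20.0
```

>>> {"name": "servo_tool", "arguments": {
  "claw": [0.45,0.45,0.45,0.45,0.45,0.45,0.45,0.45,0.45,0.45],
  "delta_pos": [
    [0,0,0],
    [0,0,0],
    [0,0,0],
    [0,0,20],
    [0,0,40],
    [0,0,40],
    [-45,0,0],
    [-45,0,0],
    [-45,0,0],
    [-30,0,0]
  ],
  "yaw": [0,0,0,0,0,0,0,0,0,0]
}}

```text
t: 47.8
ee_pos: [0.3153, -0.2261, 0.2361]
eef_rot: [[0.001, 1.0, -0.001], [1.0, -0.001, 0.001], [0.001, -0.001, -1.0]]
contact_force: [-0.9, -0.4, -0.2]
opening: 0.0397
finger_force: 0.0
```

```bash
python3 mk.py
```

```text
47.9 [ 0.315  -0.2265  0.2363] 0.039450224143243166 [0.027  0.2887 0.3265]
top deck far edge y 0.08950000000000014 -> centre 0.003500000000000142
scene deck far edge y 0.08250000000000013 -> centre -0.0034999999999998643
top 50 [ 0.4807 -0.2436  0.1453] -0.0253532832738444 rim 48 -0.025494118277814486
sc 59 [ 0.4797 -0.2436  0.1447] -0.010159159245240006 rim 43 -0.013823654464150644
```

View pics/mk.png

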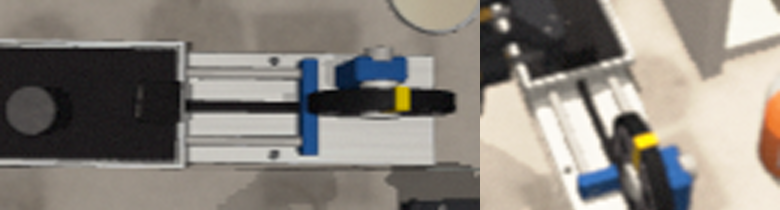

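The mark is back at the top (top crop (402,98)). The cube at (160,103) now seems nearer the wheel-side lip, so I'll measure it.

```bash
python3 - <<'E'
from tr import *
c=vision.camera("top");s=vision.camera("scene"); P=cloud(c);Q=cloud(s)
for n,C in(("top",P),("sc",Q)):
    k=C[(C[...,2]>.048)&(C[...,2]<.13)&(abs(C[...,0]-.484)<.07)&(C[...,1]<.12)&(C[...,1]>-.13)]
    for nm,a,b in(("cube",-.13,-.01),("can",-.005,.12)):
        q=k[(k[:,1]>a)&(k[:,1]<b)]
        if len(q): print(n,nm,len(q),np.percentile(q,[2,50,98],axis=0).round(4).tolist())
    lip=C[(C[...,2]>.037)&(C[...,2]<.047)&(abs(C[...,0]-.484)<.06)&(C[...,1]>-.12)&(C[...,1]<.13)]; print("tray y",np.percentile(lip[:,1],[0.5,99.5]))
cv2.imwrite("pics/fin.png",np.hstack([cv2.resize(c["image"][160:240,210:310],(500,400),interpolation=cv2.INTER_CUBIC),cv2.resize(s["image"][165:245,225:285],(300,400),interpolation=cv2.INTER_CUBIC)]))
E
```

```text
top cube 205 [[0.467, -0.0779, 0.0597], [0.4822, -0.0603, 0.0696], [0.4998, -0.0429, 0.0726]]
top can 217 [[0.4552, 0.0269, 0.0813], [0.4725, 0.0442, 0.0928], [0.492, 0.0634, 0.096]]
tray y [-0.083   0.1291]
sc cube 130 [[0.4702, -0.0835, 0.0486], [0.4903, -0.0772, 0.0688], [0.5021, -0.0484, 0.076]]
sc can 186 [[0.4575, 0.0232, 0.055], [0.4756, 0.037, 0.0923], [0.4962, 0.0624, 0.0982]]
tray y [-0.0887  0.1281]
```

View pics/fin.png

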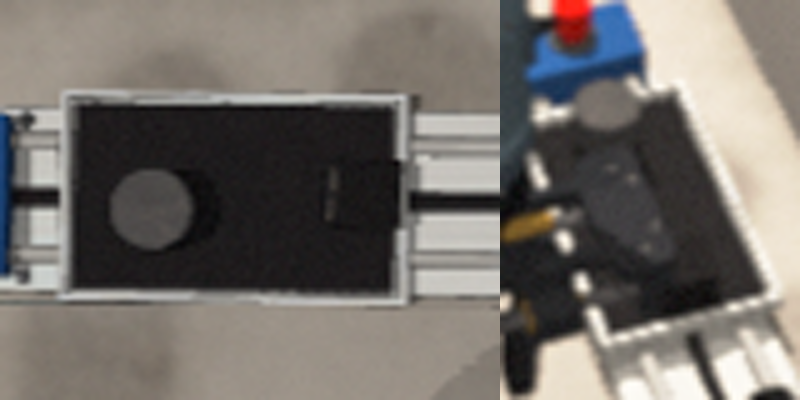

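```bash
python3 - <<'E'
from tr import *
A=[]
for i in range(4):
    C=cloud(vision.camera("top")); k=C[(C[...,2]>.062)&(C[...,2]<.078)&(abs(C[...,0]-.482)<.016)&(abs(C[...,1]+.0603)<.016)]; A.append(k)
k=np.vstack(A); M=np.c_[k[:,:2]-k[:,:2].mean(0),np.ones(len(k))]; print(len(k),np.linalg.lstsq(M,k[:,2],rcond=None)[0],k.mean(0))
r=bot.sense(); print(r["ee_pos"],r["contact_force"])
E
```

```text
663 [ 0.0087 -0.0246  0.0696] [ 0.4821 -0.0605  0.0696]
[ 0.3183 -0.2271  0.2367] [-0.1872  0.0235 -1.0034]
```

The canister and cube are both upright on the deck inside the lip; the cube's top is flat to 0.03 rad. Knob seated, mark at the top, arm clear, so I'm handing in.

```bash
python3 -c "
from cell import bot
print(bot.sign_off())"
```

```text
the job is handed in; nothing more can be done
None
```

I did all the steps in order and handed the job in; no verdict came back. The only parts present were one black cube and one canister. Both stand upright on the tray at the far end, with the mark at the top to within about 0.05 rad. The knob was pulled to about 12 N and is seated again. The cube slid or was knocked about 25 mm along the tray after I placed it, and it gauged about 34 mm across rather than the listed 45 x 44 mm.

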